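# Hang two clamps on a balance rack and trim it level

## Task

The balance rack on the bench is pulled down on its left side by the blue clamp screwed to it. Hang the steel clamp with the red spine over the right arm of the bar first, then the wooden clamp with the green spine over the left arm, each straddling the bar and fully down on it, lowering each one gently until the bar carries it, so that the bar never swings or is pressed down nearly to its stops. Then slide the hung clamps along the bar until it rests level, let go, and leave the other things on the bench where they are.

Things in the scene. Friction and masses are not known exactly. Their poses are not given: they have to be found in the camera images.
- stand: Fixed stand of the rack: wooden base 150 x 110 x 18 mm, post 34 mm square in the middle, steel fork 41 mm (x) by 34 mm (y), 175 mm high, holding the bar's pivot. Origin: centre of the base's underside; its y axis runs along the bar towards the left arm, x square to the bar.
- bar_mid (a point): Middle of the pivoting aluminium bar, on its pivot, 155 mm above the bench; the frame tilts with the bar. Bar along y (+y left), 350 mm long, 12 thick (x), 22 high (z), top 11 mm above this point; red end plates 34 x 8 x 36 mm at y +-171. A hung clamp's spine rests on the bar top, its centre 11.5 mm below the bar's centre line, with 2.5 mm play each way across.
- bar (a joint): Bar tilt, rad: 0 level, + when the left arm is down; stops at +-0.22, and coming within 0.04 of one is tipping over. Soft centring spring, 1.4 N m/rad, little damping: 3 N half-way out tips it 0.2; a load let go at once swings it far past its rest and it rocks for 2-3 s; taken on slowly it does not. A clamp's share of the tilt is its weight x its distance from the pivot.
- bluemid (a point): Middle of the blue clamp screwed tight on the left arm, 140 mm from the pivot, 22 mm wide along the bar (129 to 151 mm), 60 mm across it; it does not move. Alone it tilts the bar 0.11 to 0.135. Free for hanging, for a clamp's whole 26 mm width: 20 to 129 mm out on the left arm, 20 to 167 mm on the right.
- steelclamp_c (a point): Steel jaws, red spine; weight unknown, 0.32-0.42 kg; hang it 80-90 mm out at first. Upside-down U on two jaw ends: 47 mm (own x) x 26 (y) x 95 high; spine 25 high on top, jaws 15 thick, 70 long; slot between them 17 mm wide along x, 70 deep, open below and along y. Grasp the 47 mm outer width along x, 65-85 mm up. This point: its centre, 47.5 mm up; z up.
- woodclamp_c (a point): Wooden jaws, green spine; weight 0.15-0.35 kg; if 75 mm out, steel balances 65-140 mm out. Upside-down U on two jaw ends: 47 mm (own x) x 26 (y) x 95 high; spine 25 high on top, jaws 15 thick, 70 long; slot between them 17 mm wide along x, 70 deep, open below and along y. Grasp the 47 mm outer width along x, 65-85 mm up. This point: its centre, 47.5 mm up; z up.
- glue: Bystander: yellow glue bottle, 52 mm across, 140 mm high; origin at the centre of its underside.
- jar: Bystander: amber jar, 64 mm across, 80 mm high; origin at the centre of its underside.
- sander: Bystander: cork sanding block 90 x 50 x 35 mm; origin at the centre of its underside.
Things that resemble listed ones, but are neither listed nor needed, are in the scene too. Leave any yellow look-alike of the part that bears woodclamp_c alone.

How it is judged:
By the outcome, as a careful person would: the job done as asked, in the order asked, and still so for the second after the job is handed in, with the robot touching nothing.
It also fails if it takes over 72 s, if anything falls off the work surface, if the arm or the gripper's body presses on something with over 40 N, if the wrist force passes 120 N, or if a joint passes its speed limit or range.

## Robot

A 6-joint arm with a two-finger parallel gripper is mounted at the origin on the work surface. World frame = base frame: x ahead of the robot, y to its left, z up, the work surface at z = 0. Lengths are in mm, angles in degrees, forces in N, time in s.
With the tool pointing down it reaches from about 300 to 850 mm from the base axis. Payload 4.2 kg.
Tool frame: the origin (TCP) lies at the very end of the fingers, on their centre line; the grasp point (between the pads) lies 19 mm behind it (hold_point_z is the z of the grasp point in the tool frame, in mm); z points along the fingers, y is the direction in which the jaws open and shut (so a half turn about z gives the same grasp; the last joint's range is limited). The gripper opens to 91 mm and grips with 3 to 60 N. Pads are 32 mm wide; open, the fingers measure 118 mm over their backs; the gripper's body (76 mm by 178 mm) begins 60 mm behind the grasp point.
Start: joints at [66.177, 18.312, 89.639, -0, 72.044, -1.146], TCP at [221.693, 530.561, 213.976] pointing down, gripper open.
Joint ranges: [-177.97, 177.97], [-48.28, 115.42], [12.27, 149.76], [-77.06, 257.06], [2.81, 150.46], [-146.56, 146.56]. Speed limits (degrees/s): [147.25, 147.25, 180, 180, 180, 180].

## Interface

Orientations are given as [roll, pitch, yaw] about the fixed x, y, z axes, in that order (R = Rz(yaw) Ry(pitch) Rx(roll)).
In Python, from workcell import state, grab_frame, job_done, hold_point_z gives the robot as it stands. The module is installed in compiled form; this text tells all that it offers.
- The arm moves only by the shell command python3 -m creep 'ROWS' [FORCE]. ROWS is JSON, a list of rows, each a list of 7 numbers: the closure, from 0 (fully open) to 1 (shut), then the shift along the tool's x, y, z in mm, then the turn, a rotation vector about the tool's x, y, z in degrees. A call has 1 to 5 rows; each row shifts and turns the commanded pose from where the row before left it, along the tool's axes as they then stand; what a row does not reach is not made up. A row lasts 1/8 s, in which the tool goes at most 62.5 mm and 10.7 degrees, less where a joint would pass 70% of its speed; a pose out of reach is approached as far as the arm can. A call is refused whole if a number of a shift passes 62.5 or a number of a turn 10.7, either way. A call with a gripper value outside its range is refused whole. The fingers move at their own pace and stop on an object; FORCE is the grip in N (left out, the last holds). Time passes only in rows, so rows that do not move let the fingers close. It gives the time, the measured TCP pose, the force and the opening at its end, in the units of the state.
- state(): the state, without advancing time (a new reading comes with each control period).
- grab_frame(name): name is "side" or "top"; returns a dict with "frame" (420x560x3 uint8, red, green, blue), "fx", "fy", "cx", "cy" (pixels), "k1" (the pictures are not rectified: a ray, as slopes to the right and down, at radius r is drawn at 1 + k1 r^2 times it, then the intrinsics apply), "view" (4x4, takes a point from world to camera coordinates). Camera axes: x right, y down, z forward; pixel columns grow to the right and rows downward; lengths in mm; the calibration is good to about 2 mm. A picture is of the moment at which its call begins. There is no depth.
- job_done(): hands the job in, once; it reports no verdict.
The state is a dict: "time_s": time; "qpos": joint angles; "qvel": joint speeds; "effort": joint torques, N m; "ee_pos": TCP position; "ee_rot": TCP orientation; "force": force on the tool from outside, world axes, zero at the start; "torque": the same for the moment, N m; "gripper_width": finger opening in mm.
Only numpy, scipy, OpenCV 4.12 (cv2) and the standard library are available. Lean on these libraries where they do the work, as an engineer would, in place of code of your own. Each camera call takes 0.05 s, during which the arm holds its last target.

## Working session

There is one attempt and no reset: what is moved stays moved. The work goes in short steps, Python scripts to look and compute and a shell command to move; the robot and the scene stay as the last step left them, time stands still between calls to the robot, and variables do not carry over. Pictures are saved under pics/ and viewed, and the job is handed in when it is done.

```bash
mkdir -p pics
cat > h.py <<'E'
import numpy as np, cv2
from workcell import state, grab_frame, job_done, hold_point_z
def grab(n):
    d=grab_frame(n); d['K']=np.array([[d['fx'],0,d['cx']],[0,d['fy'],d['cy']],[0,0,1.]]); d['view']=np.array(d['view']); d['D']=np.array([d['k1'],0,0,0.]); return d
def save(d,f,crop=None,s=1):
    im=d['frame'][:,:,::-1]
    if crop: im=im[crop[1]:crop[3],crop[0]:crop[2]]
    if s!=1: im=cv2.resize(im,None,fx=s,fy=s,interpolation=cv2.INTER_CUBIC)
    cv2.imwrite('pics/'+f,im)
def ray(d,u,v):
    p=cv2.undistortPoints(np.array([[[u,v]]],float),d['K'],d['D']).ravel()
    R=d['view'][:3,:3];t=d['view'][:3,3]
    return -R.T@t, R.T@np.array([p[0],p[1],1.])
def onz(d,u,v,z):
    o,r=ray(d,u,v); return o+r*(z-o[2])/r[2]
def onx(d,u,v,ax,val):
    o,r=ray(d,u,v); return o+r*(val-o[ax])/r[ax]
def proj(d,P):
    P=np.atleast_2d(np.array(P,float)); R=d['view'][:3,:3];t=d['view'][:3,3]
    return cv2.projectPoints(P,cv2.Rodrigues(R)[0],t,d['K'],d['D'])[0].reshape(-1,2)
E
python3 - <<'E'
from h import *
print(state(),hold_point_z)
for n in('side','top'):
    d=grab(n);save(d,n+'0.png',s=1.4);print(n,d['K'],d['k1'],ray(d,280,210))
E
```

```text
{'time_s': 0.0, 'qpos': array([ 6.61759220e+01,  1.83526376e+01,  8.97078035e+01, -2.00860989e-03,
        7.20452698e+01, -1.14491866e+00]), 'qvel': array([-0.01086118, -0.02243226, -0.00929778,  0.05659389,  0.06645798,
       -0.00135285]), 'effort': array([-1.02362553e-04, -4.12464809e+01, -2.31967485e+01,  7.27194850e-02,
        4.59026895e-02, -1.38185292e-04]), 'ee_pos': array([221.49103489, 530.05895805, 213.10084607]), 'ee_rot': array([-1.79894272e+02, -2.02971046e-04,  1.57321461e+02]), 'force': array([-1.03185341,  0.38996659,  0.57883843]), 'torque': array([-0.05127909, -0.00380431,  0.02479556]), 'gripper_width': 91.3268845941333} -18.8
side [[406.75908569   0.         283.36032994]
 [  0.         406.75908569 208.67584039]
 [  0.           0.           1.        ]] -0.10119934732716514 (array([482.98086625, 717.50327769, 812.37894082]), array([ 0.12329406, -0.70859401, -0.69481793]))
top [[513.03271552   0.         281.77347543]
 [  0.         513.03271552 204.31406479]
 [  0.           0.           1.        ]] 0.023582595289525183 (array([ 364.95038353,    1.43451559, 1189.95395987]), array([ 0.21951183, -0.00954735, -0.9756322 ]))
```

View pics/side0.png

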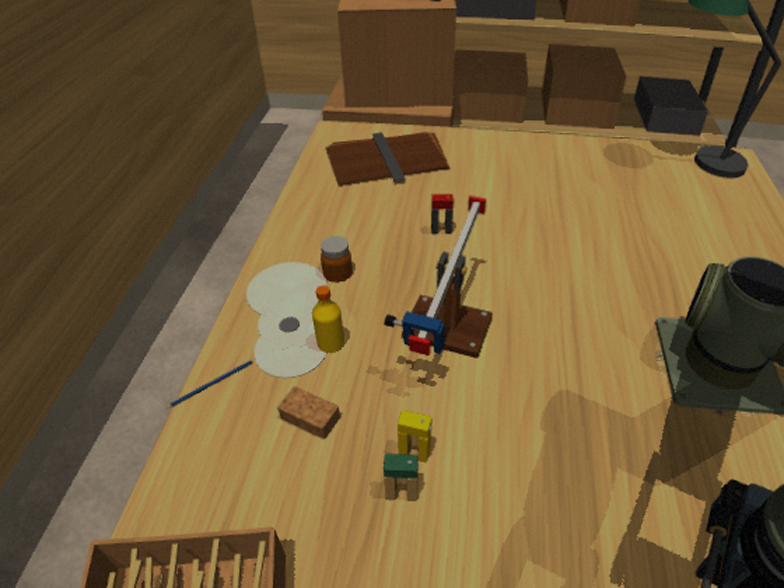

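View pics/top0.png

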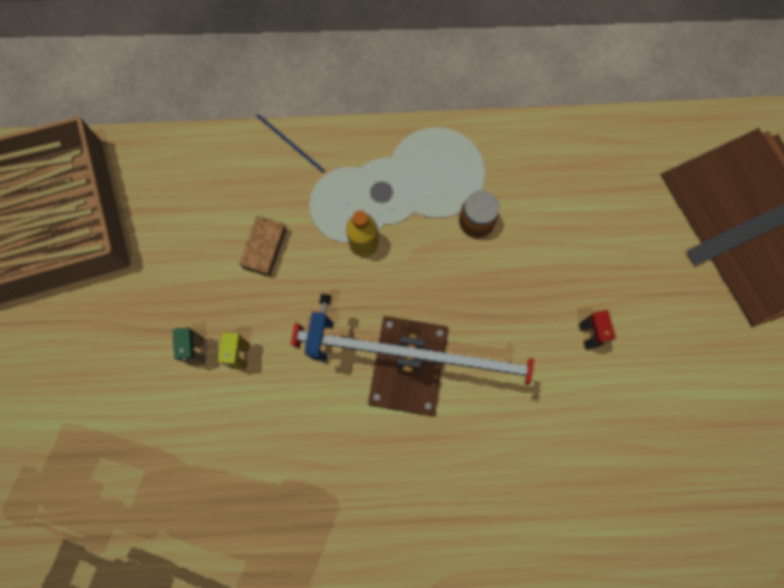

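Side view (800-px picture): red clamp (442,213), yellow look-alike (414,432), green clamp (401,473), and the bar from the blue clamp at (424,330) to its right end at (477,205). In the top view green is at (184,344), yellow at (230,348) and red at (602,327). Next I'll measure them.

Run:
```python
from h import *
T=grab('top');S=grab('side')
def mask(d,name):
    h=cv2.cvtColor(d['frame'],cv2.COLOR_RGB2HSV);H,s,v=[h[:,:,i].astype(int) for i in range(3)]
    if name=='red': m=((H<6)|(H>174))&(s>170)&(v>110)
    if name=='green': m=(H>65)&(H<95)&(s>110)&(v>35)
    if name=='blue': m=(H>100)&(H<125)&(s>130)&(v>50)
    if name=='yellow': m=(H>22)&(H<32)&(s>190)&(v>120)
    return m.astype(np.uint8)*255
for n,d in(('top',T),('side',S)):
  for c in('red','green','blue','yellow'):
    cs,_=cv2.findContours(mask(d,c),cv2.RETR_EXTERNAL,cv2.CHAIN_APPROX_NONE)
    for k in cs:
        if cv2.contourArea(k)>30:
            r=cv2.minAreaRect(k); 
            print(n,c,cv2.contourArea(k),np.round(r[0],1),np.round(r[1],1),round(r[2],1), end=' ')
            if n=='top':
                b=cv2.boxPoints(r); print(np.round([onz(d,*p,95)[:2] for p in b]).tolist(),np.round(onz(d,*r[0],95)[:2],1))
            else: print()
o=cv2.resize(T['frame'][210:280,105:190,::-1],None,fx=7,fy=7,interpolation=cv2.INTER_CUBIC);
o2=cv2.resize(T['frame'][210:280,390:450,::-1],None,fx=7,fy=7,interpolation=cv2.INTER_CUBIC)
cv2.imwrite('pics/crop1.png',np.hstack([o[:,:380],o2[:,:400]]))
o=cv2.resize(S['frame'][285:365,260:325,::-1],None,fx=6,fy=6,interpolation=cv2.INTER_CUBIC);
o2=cv2.resize(S['frame'][130:210,290:355,::-1],None,fx=6,fy=6,interpolation=cv2.INTER_CUBIC)
cv2.imwrite('pics/crop2.png',np.hstack([o,o2]))
cv2.imwrite('pics/crop3.png',cv2.resize(T['frame'][200:300,195:395,::-1],None,fx=4,fy=4,interpolation=cv2.INTER_CUBIC))
```

```text
top red 168.5 [431.  232.1] [20.3  9.6] 74.1 [[567.0, -319.0], [572.0, -340.0], [528.0, -347.0], [523.0, -327.0]] [ 547.3 -333.4]
top blue 217.0 [225.3 239.1] [ 9.2 29.8] 11.3 [[524.0, 128.0], [587.0, 114.0], [582.0, 95.0], [519.0, 109.0]] [552.5 111.6]
top yellow 87.0 [254.3 167.3] [17.   8.7] 39.3 [[717.0, 64.0], [732.0, 52.0], [706.0, 23.0], [691.0, 36.0]] [711.6  43.6]
side red 33.0 [315.5 140.5] [ 3. 13.] 90.0 
side green 294.5 [285.5 332.5] [15. 23.] 90.0 
side green 292.5 [513.   5.] [10. 40.] 90.0 
side blue 38.5 [150.7 273.4] [ 1.8 62.6] 61.7 
side blue 194.5 [302.2 229.2] [28.5  9.8] 18.4 
side yellow 209.5 [295.7 300.1] [22.4 10.7] 13.0 
side yellow 196.5 [232.5 223.5] [13. 19.] 90.0
```

View pics/crop1.png

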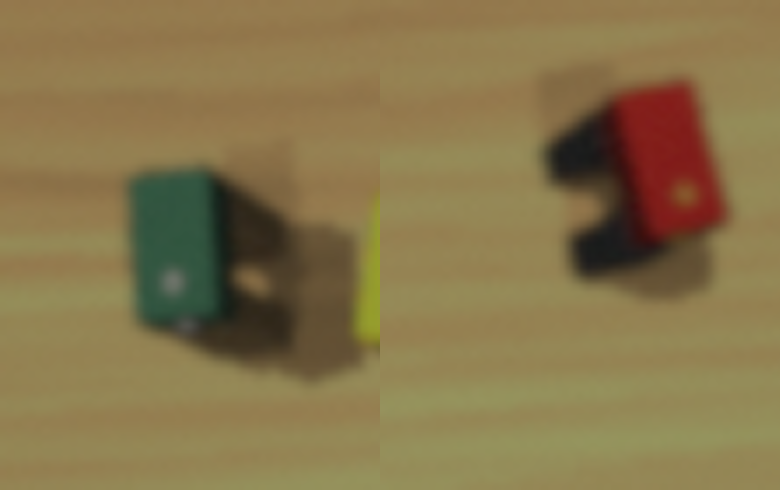

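View pics/crop2.png

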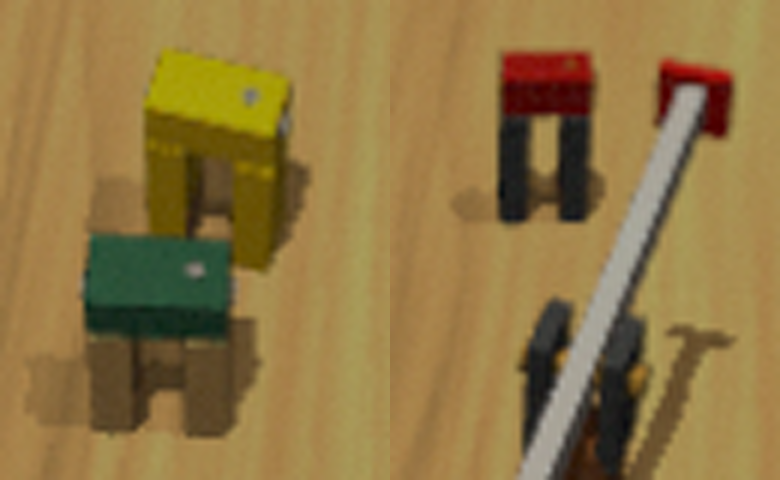

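View pics/crop3.png

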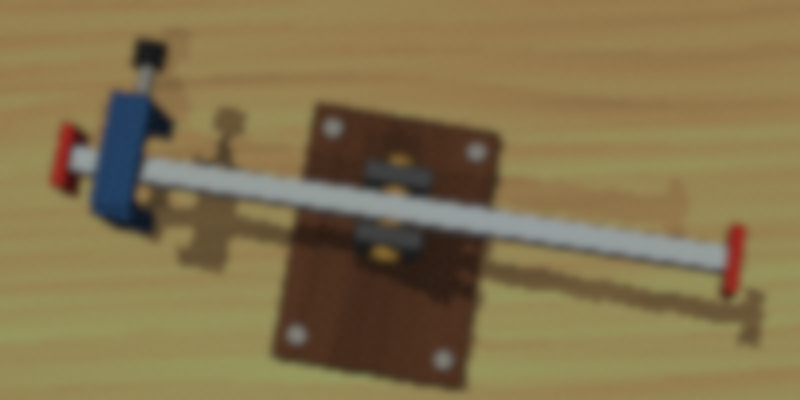

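The candidates for woodclamp are green (side px 286,333: green spine, wooden jaws) and yellow (side px 296,300: all yellow, the look-alike). Green fits and the crop confirms it. There is only one red-spined steel clamp, at top px 431,232. Now for positions from the corners.

Run:
```python
from h import *
T=grab('top');S=grab('side')
f=lambda p,s,o:((p[0]+.5)/s-.5+o[0],(p[1]+.5)/s-.5+o[1])
def quad(d,pts,s,o,z,l):
    P=np.array([onz(d,*f(p,s,o),z)[:2] for p in pts]); print(l,np.round(P,0).tolist(),'c',np.round(P.mean(0),1),'edges',np.round([np.linalg.norm(P[i]-P[(i+1)%4]) for i in range(4)],0),'ang',np.round([np.degrees(np.arctan2(*(P[(i+1)%4]-P[i])[::-1])) for i in range(4)],1))
quad(T,[(132,177),(210,170),(222,318),(142,322)],7,(105,210),95,'greenT')
quad(T,[(232,97),(312,82),(346,215),(268,243)],7,(390,210),95,'redT')
quad(S,[(92,235),(230,242),(230,300),(87,290)],6,(260,285),95,'greenS')
quad(S,[(113,53),(200,53),(202,72),(110,75)],6,(290,130),95,'redS')
quad(T,[(318,103),(500,133),(465,388),(275,355)],4,(195,200),18,'base')
for z,p,l in((135,(65,157),'Lplate'),(174,(734,260),'Rplate'),(175,(398,166),'forkA'),(175,(390,231),'forkB')):
    print(l,onz(T,*f(p,4,(195,200)),z))
# masks
for d,n,rois in((T,'T',{'g':(115,225,150,265),'r':(405,215,450,255)}),(S,'S',{'g':(265,315,310,350),'r':(300,130,330,155)})):
  for c,(a,b,e,g) in rois.items():
    h=cv2.cvtColor(d['frame'],cv2.COLOR_RGB2HSV)[b:g,a:e].astype(int);H,s,v=h[...,0],h[...,1],h[...,2]
    m=((H>55)&(H<100)&(s>80)) if c=='g' else (((H<8)|(H>172))&(s>140)&(v>70))
    k=max(cv2.findContours(m.astype(np.uint8),cv2.RETR_EXTERNAL,cv2.CHAIN_APPROX_NONE)[0],key=cv2.contourArea)
    r=cv2.minAreaRect(k);print(n,c,r[0][0]+a,r[0][1]+b,r[1],r[2],np.round(onz(d,r[0][0]+a,r[0][1]+b,95 if n=='T' else 90),1))
# bar mask
h=cv2.cvtColor(T['frame'],cv2.COLOR_RGB2HSV).astype(int);m=(h[...,1]<60)&(h[...,2]>90)
m[:225]=0;m[275:]=0;m[:,:230]=0;m[:,378:]=0
cols=[];
for u in range(235,376,10):
    q=np.where(m[:,u])[0]
    if len(q): cols.append((u,q.mean(),len(q)))
cols=np.array(cols);print(np.round(cols,1).tolist(),np.polyfit(cols[:,0],cols[:,1],1))
```

```text
greenT [[572.0, 330.0], [573.0, 307.0], [527.0, 302.0], [527.0, 326.0]] c [549.7 316.3] edges [24. 46. 24. 45.] ang [ -87.4 -174.3   90.2    5.3]
redT [[567.0, -318.0], [571.0, -343.0], [529.0, -348.0], [521.0, -324.0]] c [ 547.1 -333.1] edges [26. 42. 26. 46.] ang [ -81.9 -172.4  106.9    7.4]
greenS [[572.0, 308.0], [527.0, 304.0], [525.0, 325.0], [571.0, 328.0]] c [548.8 316.4] edges [46. 21. 46. 20.] ang [-175.8   96.8    3.1  -85.7]
redS [[570.0, -342.0], [525.0, -347.0], [523.0, -330.0], [569.0, -322.0]] c [ 546.8 -335.1] edges [45. 17. 47. 20.] ang [-173.2   97.4   10.1  -88.9]
base [[593.0, 5.0], [570.0, -99.0], [426.0, -70.0], [449.0, 36.0]] c [509.5 -32.1] edges [107. 147. 109. 147.] ang [-102.1  168.7   77.6  -12. ]
Lplate [547.45887082 137.41157529 135.        ]
Rplate [ 473.97344114 -197.41737899  174.        ]
forkA [528.3106241  -33.79165338 175.        ]
forkB [495.96619421 -28.13033722 175.        ]
T g 130.5 245.0 (20.0, 11.0) 90.0 [549.1 314.8  95. ]
T r 430.5884609222412 232.6576919555664 (21.575624465942383, 11.664870262145996) 74.74488067626953 [ 546.2 -332.3   95. ]
S g 285.5 332.5 (15.0, 23.0) 90.0 [549.5 321.4  90. ]
S r 316.0 143.5 (9.0, 14.0) 90.0 [ 544.5 -324.3   90. ]
[[235.0, 242.5, 8.0], [245.0, 244.0, 7.0], [255.0, 245.5, 8.0], [265.0, 247.0, 7.0], [275.0, 248.5, 8.0], [285.0, 250.0, 7.0], [295.0, 252.0, 7.0], [305.0, 253.0, 7.0], [315.0, 248.8, 12.0], [325.0, 256.5, 8.0], [335.0, 258.0, 7.0], [345.0, 259.5, 8.0], [355.0, 261.0, 7.0], [365.0, 262.5, 8.0], [375.0, 264.0, 7.0]] [1.52619048e-01 2.06306746e+02]
```

```bash
cat >> h.py <<'E'
from scipy.spatial.transform import Rotation as Ro
def plan(tgt,yaw,v=55,roll=180,pitch=0,nmin=1,pos=None,rot=None):
    s=state(); p=np.array(s['ee_pos'] if pos is None else pos,float); R=Ro.from_euler('xyz',s['ee_rot'] if rot is None else rot,degrees=True)
    G=Ro.from_euler('xyz',[roll,pitch,yaw],degrees=True); tgt=np.array(tgt,float)
    n=max(nmin,int(np.ceil(max(np.linalg.norm(tgt-p)/v,np.degrees((R.inv()*G).magnitude())/9.5))))
    out=[]
    for i in range(n):
        sh=np.round(R.inv().apply((tgt-p)/(n-i)),1 if n-i==1 else 0); w=np.round(np.degrees((R.inv()*G).as_rotvec())/(n-i),1)
        out.append([*sh.tolist(),*w.tolist()]); p=p+R.apply(sh); R=R*Ro.from_rotvec(w,degrees=True)
    for o in out: print(o)
    print('end',p.round(1),R.as_euler('xyz',degrees=True).round(1))
C=np.array([511,-31.]);YB=np.array([.2144,.9768])
def st():
    s=state();print(round(s['time_s'],2),np.round(s['ee_pos'],1),np.round(s['ee_rot'],1),'F',np.round(s['force'],2),'w',round(s['gripper_width'],1),'q',np.round(s['qpos'],0))
E
python3 - <<'E'
from h import *
plan([547,-334,250],98)
E
```

```text
[-37.0, -40.0, -2.0, -0.0, 0.0, 3.5]
[-40.0, -37.0, -2.0, -0.0, 0.0, 3.5]
[-42.0, -35.0, -2.0, -0.0, 0.0, 3.5]
[-44.0, -32.0, -2.0, -0.0, 0.0, 3.5]
[-46.0, -29.0, -2.0, -0.0, 0.0, 3.5]
[-47.0, -26.0, -2.0, -0.0, 0.0, 3.5]
[-49.0, -24.0, -2.0, -0.0, 0.0, 3.5]
[-50.0, -21.0, -2.0, -0.0, 0.0, 3.5]
[-51.0, -17.0, -2.0, -0.0, 0.0, 3.5]
[-52.0, -14.0, -2.0, -0.0, 0.0, 3.5]
[-53.0, -11.0, -2.0, -0.0, 0.0, 3.5]
[-54.0, -8.0, -2.0, -0.0, 0.0, 3.5]
[-54.0, -4.0, -2.0, -0.0, 0.0, 3.5]
[-55.0, -1.0, -2.0, -0.0, 0.0, 3.5]
[-54.0, 2.0, -3.0, -0.0, 0.0, 3.4]
[-54.0, 5.0, -2.0, -0.0, 0.0, 3.5]
[-54.2, 9.0, -2.9, -0.0, 0.0, 3.4]
end [ 547. -334.  250.] [-180.    0.   98.]
```

```bash
python3 -m creep '[[0,-37,-40,-12,0,0,3.5],[0,-40,-37,-12,0,0,3.5],[0,-42,-35,-8,0,0,3.5],[0,-44,-32,-4,0,0,3.5],[0,-46,-29,0,0,0,3.5]]'; python3 -m creep '[[0,-47,-26,0,0,0,3.5],[0,-49,-24,0,0,0,3.5],[0,-50,-21,0,0,0,3.5],[0,-51,-17,0,0,0,3.5],[0,-52,-14,0,0,0,3.5]]' >/dev/null;  python3 -m creep '[[0,-53,-11,0,0,0,3.5],[0,-54,-8,0,0,0,3.5],[0,-54,-4,0,0,0,3.5],[0,-55,-1,0,0,0,3.5],[0,-54,2,0,0,0,3.4]]'
python3 - <<'E'
from h import *
plan([547,-334,200],98)
E
```

```text
time_s: 0.92
ee_pos: [318.5, 274.3, 250.5]
ee_rot: [179.9, 0.0, 139.7]
force: [1.4, 0.6, 0.4]
gripper_width: 90.9
time_s: 2.17
ee_pos: [509.2, -233.4, 249.9]
ee_rot: [180.0, -0.0, 104.8]
force: [-0.4, -0.1, -0.4]
gripper_width: 91.4
[-36.0, 4.0, 17.0, 0.0, -0.0, 2.3]
[-35.0, 5.0, 16.0, 0.0, -0.0, 2.2]
[-35.4, 6.0, 16.9, 0.0, -0.0, 2.3]
end [ 547. -334.  200.] [180.  -0.  98.]
```

```bash
python3 -m creep '[[0,-36,4,17,0,0,2.3],[0,-35,5,16,0,0,2.2],[0,-35,6,17,0,0,2.3],[0,0,0,30,0,0,0],[0,0,0,0,0,0,0]]';  python3 - <<'E'
from h import *
st()
plan([547,-334,130],98)
d=grab('top');save(d,'t1.png',(380,180,480,270),7);S=grab('side');save(S,'s1.png',(270,80,380,190),5)
E
```

```text
time_s: 2.8
ee_pos: [545.2, -331.1, 167.2]
ee_rot: [-179.7, -0.2, 98.1]
force: [0.7, 0.1, 0.1]
gripper_width: 91.3
2.8 [ 545.2 -331.1  167.2] [-179.7   -0.2   98.1] F [0.71 0.09 0.15] w 91.3 q [-32.  26.  85.   0.  70. -40.]
[-3.2, 1.6, 37.1, -0.3, -0.2, 0.1]
end [ 547. -334.  130.] [180.  -0.  98.]
```

View pics/s1.png

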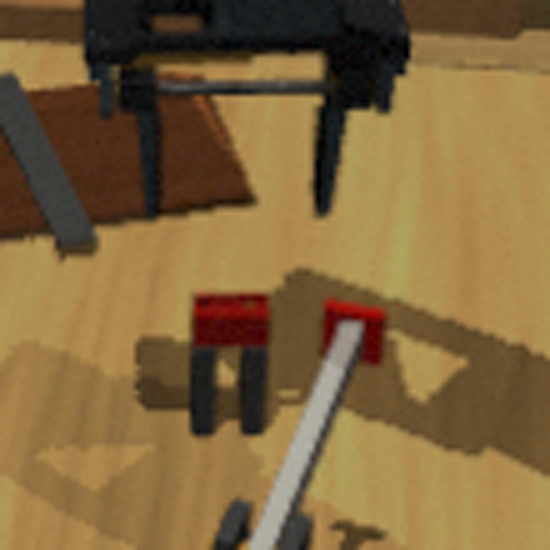

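View pics/t1.png

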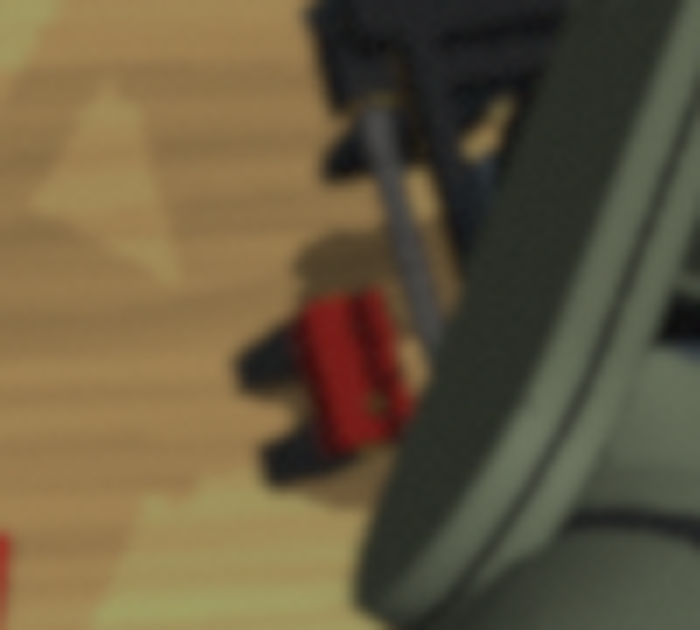

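The fingers are above and aligned with the red clamp: side crop fingertips at (150,210) and (322,210), clamp at (232,320). Descend.

```bash
python3 -m creep '[[0,-3,1.5,25,0,0,0],[0,0,0,40,0,0,0],[0,0,0,34,0,0,0],[0,0,0,12,0,0,0],[0,0,0,0,0,0,0]]';  python3 - <<'E'
from h import *
st()
plan([547,-334,56],98)
S=grab('side');save(S,'s2.png',(270,80,380,190),5)
E
```

```text
time_s: 3.52
ee_pos: [549.2, -334.6, 59.8]
ee_rot: [180.0, 0.0, 98.1]
force: [0.4, 0.3, -0.6]
gripper_width: 91.6
3.52 [ 549.2 -334.6   59.8] [180.    0.   98.1] F [ 0.4   0.3  -0.63] w 91.6 q [-32.  31.  92.   0.  57. -41.]
[0.9, -2.1, 3.8, 0.0, 0.0, 0.1]
end [ 547. -334.   56.] [180.   0.  98.]
```

View pics/s2.png

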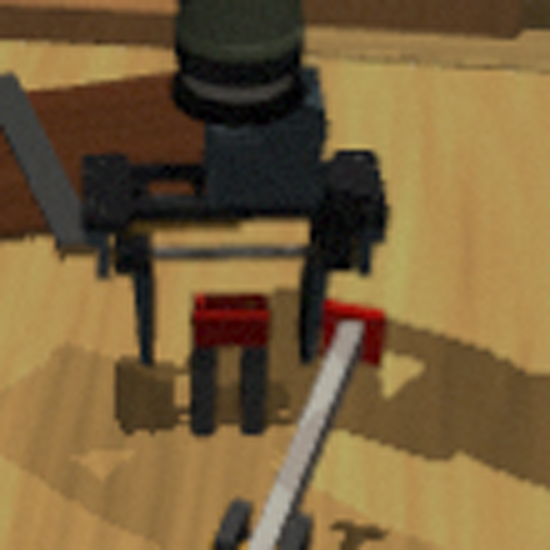

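Fingers straddle the clamp evenly (147 and 312, clamp centre 231). Close.

```bash
python3 -m creep '[[0.45,0.9,-1.5,0,0,0,0],[1,0,0,0,0,0,0],[1,0,0,0,0,0,0],[1,0,0,0,0,0,0]]' 22; python3 -m creep '[[1,0,0,0,0,0,0],[1,0,0,0,0,0,0]]' 22;python3 - <<'E'
from h import *
st()
E
```

```text
time_s: 4.08
ee_pos: [547.1, -333.9, 59.1]
ee_rot: [180.0, 0.0, 98.1]
force: [-0.3, 0.2, 0.3]
gripper_width: 53.8
time_s: 4.32
ee_pos: [547.0, -333.8, 58.9]
ee_rot: [-180.0, -0.0, 98.1]
force: [-0.3, 0.1, 1.2]
gripper_width: 47.1
4.33 [ 547.  -333.8   58.9] [-180.    -0.    98.1] F [-0.3   0.1   1.21] w 47.1 q [-32.  31.  92.   0.  56. -41.]
```

```bash
python3 -m creep '[[1,0,0,-20,0,0,0],[1,0,0,-50,0,0,0],[1,0,0,-60,0,0,0],[1,0,0,-60,0,0,0],[1,0,0,-25,0,0,0]]' 22
python3 - <<'E'
from h import *
st()
p=C-85*YB; print(p)
plan([*p,275],77.6,v=50)
E
```

```text
time_s: 4.95
ee_pos: [547.8, -334.3, 277.6]
ee_rot: [179.8, 0.2, 98.1]
force: [0.7, -0.9, -3.0]
gripper_width: 47.2
4.95 [ 547.8 -334.3  277.6] [179.8   0.2  98.1] F [ 0.68 -0.86 -2.98] w 47.2 q [-32.  23.  74.   0.  83. -41.]
[ 492.776 -114.028]
[45.0, -5.0, 0.0, 0.1, 0.0, 4.1]
[45.0, -8.0, 0.0, 0.0, 0.0, 4.1]
[44.0, -11.0, 1.0, 0.1, 0.0, 4.1]
[43.0, -14.0, 0.0, 0.0, 0.1, 4.1]
[42.2, -17.1, 0.9, 0.1, 0.0, 4.1]
end [ 492.8 -114.   275. ] [-180.     0.    77.6]
```

```bash
python3 -m creep '[[1,45,-5,0,0,0,4.1],[1,45,-8,0,0,0,4.1],[1,44,-11,0,0,0,4.1],[1,43,-14,0,0,0,4.1],[1,42,-17,0,0,0,4.1]]' 22; python3 -m creep '[[1,0,0,0,0,0,0],[1,0,0,0,0,0,0]]'
python3 - <<'E'
from h import *
st()
p=C-85*YB; print(p)
plan([*p,275],77.6,v=50)
S=grab('side');save(S,'s3.png',(250,60,370,170),5)
S=grab('top');save(S,'t3.png',(300,180,420,300),5)
E
```

```text
time_s: 5.58
ee_pos: [491.0, -112.2, 273.0]
ee_rot: [-179.9, -0.0, 77.5]
force: [1.0, 0.8, -3.9]
gripper_width: 46.9
time_s: 5.82
ee_pos: [491.9, -113.9, 273.5]
ee_rot: [-180.0, 0.0, 77.7]
force: [0.2, 0.1, -3.8]
gripper_width: 47.0
5.83 [ 491.9 -113.9  273.5] [-180.     0.    77.7] F [ 0.18  0.08 -3.8 ] w 47.0 q [-14.  10.  92.  -0.  78.  -2.]
[ 492.776 -114.028]
[0.1, 0.8, -1.5, -0.0, 0.0, 0.1]
end [ 492.7 -114.   275. ] [-180.     0.    77.6]
```

View pics/s3.png

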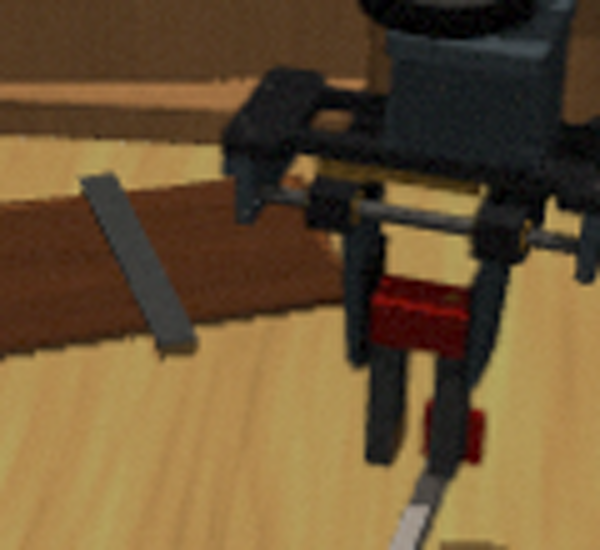

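View pics/t3.png

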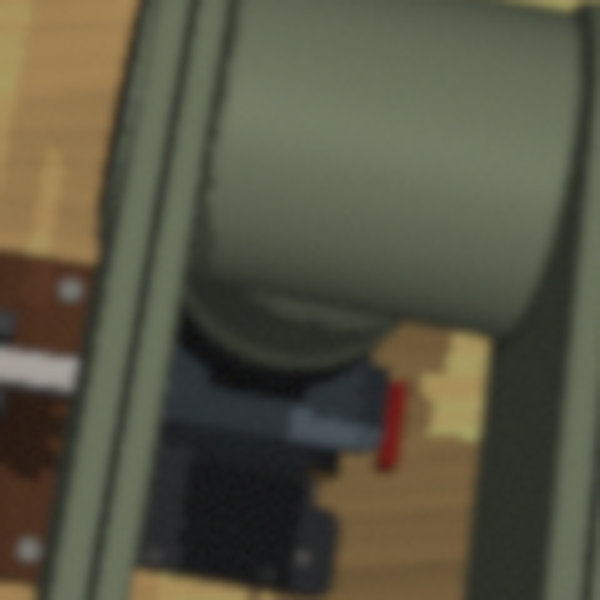

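```bash
python3 -m creep '[[1,0,0.8,15,0,0,0],[1,0,0,15,0,0,0],[1,0,0,0,0,0,0]]' 22
python3 - <<'E'
from h import *
st()
S=grab('side');save(S,'s4.png',(270,90,370,170),8)
# expected bar edges / clamp jaws projection
T0=cv2.imread('pics/top0.png')
p=C-85*YB
XB=np.array([YB[1],-YB[0]])
for l,P in(('barR',[*(C-160*YB),185]),('bar85 top c',[*p,176.2]),('barpiv',[*C,166]),):
    print(l,proj(S,P))
# measure bar mid line in side img
h=cv2.cvtColor(S['frame'],cv2.COLOR_RGB2HSV).astype(int);m=(h[...,1]<70)&(h[...,2]>95)
for v in range(140,240,8):
    q=np.where(m[v,285:350])[0]
    if len(q): print(v,285+q.min(),285+q.max(),len(q))
E
```

```text
time_s: 6.3
ee_pos: [491.5, -113.9, 241.6]
ee_rot: [-179.7, -0.0, 77.6]
force: [-1.5, -1.0, -3.4]
gripper_width: 47.1
6.3 [ 491.5 -113.9  241.6] [-179.7   -0.    77.6] F [-1.46 -1.   -3.4 ] w 47.1 q [-14.  11.  96.   0.  74.  -2.]
barR [[338.38635792 145.04803968]]
bar85 top c [[330.59040761 163.93926435]]
barpiv [[320.83769716 187.58185388]]
164 330 334 5
172 327 331 5
180 323 327 5
188 320 324 5
196 317 321 5
204 313 318 6
212 303 314 7
220 306 311 6
228 287 287 1
236 300 304 5
```

View pics/s4.png

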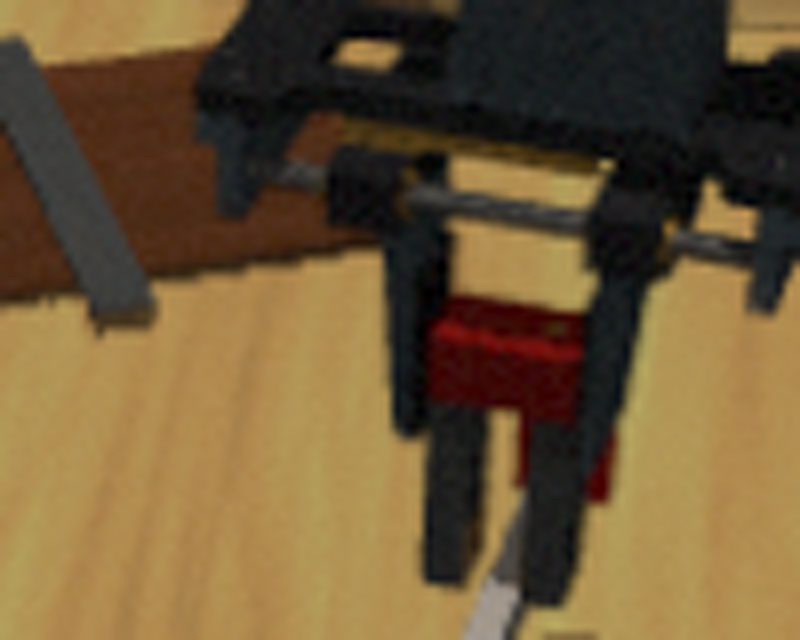

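Run:
```python
from h import *
S=grab('side');T=grab('top')
st()
p=state()['ee_pos'];XB=np.array([YB[1],-YB[0]])
g=YB*13
print('slot bottom front face centre proj',proj(S,[p[0]+g[0],p[1]+g[1],182.7]), 'spine under front',proj(S,[p[0]+g[0],p[1]+g[1],p[2]+11]))
f=lambda u:1.52619048e-01*u+2.06306746e+02
for u in(240,270,300,340,375):
    z=166.
    for _ in range(5):
        P=onz(T,u,f(u),z); r=(P[:2]-C)@YB; z=166-0.12*r
    print('top',u,np.round(P,1),'along',round(r,1),'perp',round((P[:2]-C)@XB,2))
for v,u in((164,332),(172,329),(180,325),(188,322),(196,319),(204,315.5),(220,308.5),(236,302)):
    z=166.
    for _ in range(8):
        P=onz(S,u,v,z); r=(P[:2]-C)@YB; z=166-0.12*r
    print('side',v,np.round(P,1),'along',round(r,1),'perp',round((P[:2]-C)@XB,2))
# gap columns
h=S['frame'].astype(int).sum(2)
for v in(146,150,154,158,160): print(v,h[v,320:346].tolist())
```

```text
6.45 [ 493.  -114.1  244. ] [180.   -0.   77.6] F [-0.52 -0.1  -3.12] w 46.7 q [-14.  11.  95.   0.  74.  -2.]
slot bottom front face centre proj [[329.24574608 164.8560498 ]] spine under front [[330.94706299 140.91022814]]
top 240 [533.2  75.9 152.9] along 109.2 perp -1.21
top 270 [519.9  15.1 160.4] along 46.9 perp -1.21
top 300 [506.8 -44.6 167.7] along -14.2 perp -1.2
top 340 [ 489.7 -122.6  177.3] along -94.1 perp -1.16
top 375 [ 475.1 -189.3  185.5] along -162.3 perp -1.1
side 164 [ 489.2 -114.1  176.3] along -85.8 perp -3.49
side 172 [494.9 -85.1 172.8] along -56.3 perp -4.13
side 180 [502.8 -56.9 169.2] along -27.1 perp -2.42
side 188 [508.1 -29.9 165.9] along 0.5 perp -3.08
side 196 [513.2  -3.7 162.7] along 27.1 perp -3.72
side 204 [519.3  21.7 159.6] along 53.2 perp -3.23
side 220 [530.8  70.1 153.6] along 103.0 perp -2.32
side 236 [540.6 115.6 148.1] along 149.5 perp -2.53
146 [402, 403, 364, 130, 85, 104, 85, 94, 88, 57, 196, 349, 409, 380, 269, 105, 89, 96, 87, 79, 74, 50, 73, 100, 80, 107]
150 [402, 404, 361, 91, 102, 87, 105, 96, 84, 69, 208, 378, 409, 368, 216, 109, 92, 87, 93, 93, 99, 59, 41, 70, 91, 104]
154 [402, 383, 285, 92, 82, 101, 88, 84, 89, 139, 266, 415, 402, 371, 263, 119, 83, 85, 94, 98, 82, 69, 219, 366, 413, 412]
158 [413, 371, 206, 88, 97, 85, 96, 105, 119, 184, 329, 399, 331, 217, 192, 96, 94, 95, 91, 83, 83, 83, 273, 409, 410, 418]
160 [408, 376, 169, 85, 90, 95, 94, 116, 182, 331, 399, 333, 234, 215, 182, 81, 106, 98, 97, 99, 69, 171, 329, 411, 406, 413]
```

```bash
python3 -m creep '[[1,0,-0.6,8,0,0,0],[1,0,0,8,0,0,0],[1,0,0,7,0,0,0],[1,0,0,7,0,0,0],[1,0,0,0,0,0,0]]' 22
python3 - <<'E'
from h import *
st()
S=grab('side');save(S,'s5.png',(270,90,370,170),8)
E
```

```text
time_s: 7.08
ee_pos: [491.8, -113.7, 213.2]
ee_rot: [-179.9, -0.0, 77.6]
force: [-0.7, 0.1, -3.2]
gripper_width: 47.1
7.08 [ 491.8 -113.7  213.2] [-179.9   -0.    77.6] F [-0.72  0.15 -3.24] w 47.1 q [-14.  12.  99.   0.  70.  -2.]
```

View pics/s5.png

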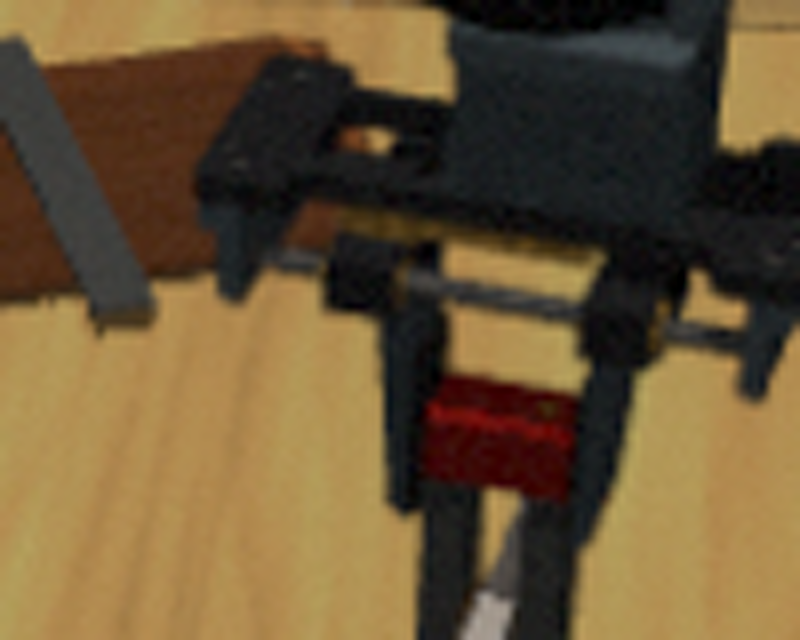

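The bar sits inside the slot (crop: bar 468–515, jaw gap about 478–522 at row 590) with no side force. Lower to just above contact, then creep down.

```bash
python3 -m creep '[[1,0,0,12,0,0,0],[1,0,0,12,0,0,0],[1,0,0,10,0,0,0],[1,0,0,5,0,0,0],[1,0,0,0,0,0,0]]' 22; python3 -m creep '[[1,0,0,1,0,0,0],[1,0,0,1,0,0,0],[1,0,0,1,0,0,0],[1,0,0,1,0,0,0],[1,0,0,1,0,0,0]]' 22;python3 -m creep '[[1,0,0,1,0,0,0],[1,0,0,1,0,0,0],[1,0,0,1,0,0,0],[1,0,0,1,0,0,0],[1,0,0,1,0,0,0]]' 22
```

```text
time_s: 7.75
ee_pos: [492.0, -113.7, 174.5]
ee_rot: [-180.0, -0.0, 77.6]
force: [0.1, -0.1, -3.6]
gripper_width: 47.0
time_s: 8.38
ee_pos: [492.2, -113.8, 169.9]
ee_rot: [180.0, -0.0, 77.6]
force: [0.6, 0.1, -2.9]
gripper_width: 46.7
time_s: 9.0
ee_pos: [492.2, -113.8, 164.9]
ee_rot: [180.0, -0.0, 77.6]
force: [0.5, 0.0, -2.9]
gripper_width: 47.3
```

```bash
cat >> h.py <<'E'
def redplate(d,box=(325,120,365,175)):
    a,b,e,g=box
    h=cv2.cvtColor(d['frame'],cv2.COLOR_RGB2HSV)[b:g,a:e].astype(int)
    m=((h[...,0]<8)|(h[...,0]>172))&(h[...,1]>140)&(h[...,2]>60)
    v,u=np.where(m); return (u.mean()+a,v.mean()+b,len(u)) if len(u) else None
def tiltpt(d,u,v,r,h):
    # tilt such that bar-frame point (along r, height h) matches image row best
    ts=np.linspace(-.25,.25,501)
    P=np.array([[*(C+YB*(r*np.cos(t)+h*np.sin(t))),155-r*np.sin(t)+h*np.cos(t)] for t in ts]); q=proj(d,P)
    i=np.argmin(abs(q[:,1]-v)); return ts[i],q[i]
E
python3 - <<'E'
from h import *
S=grab('side');save(S,'s6.png',(250,90,370,270),4.4)
E
```

```text
(no output)
```

View pics/s6.png

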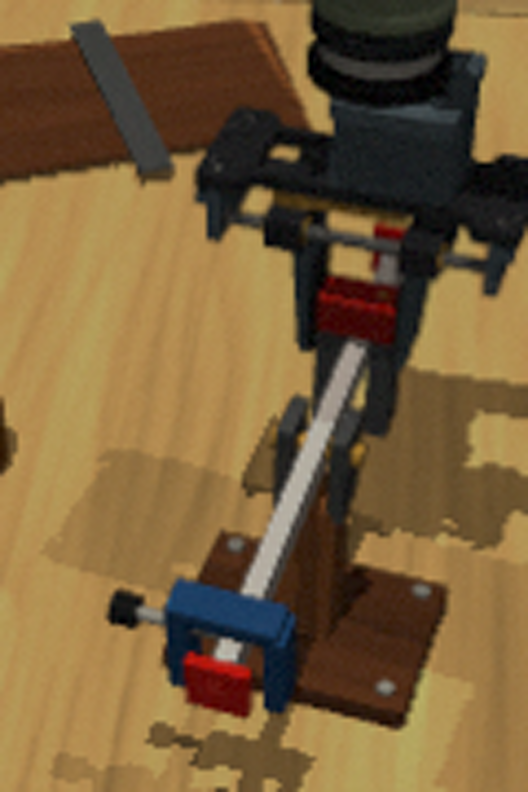

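The clamp has arrived at the bar top and straddles the bar. The left end plate (about 299,246) will serve as tilt gauge. Continue slowly.

```bash
cat >> h.py <<'E'
def tilt(d=None):
    d=d or grab('side'); q=redplate(d,(285,215,318,275))
    return None if q is None else (np.round(q,1).tolist(), round(float(tiltpt(d,q[0],q[1],175,0)[0]),3), np.round(tiltpt(d,q[0],q[1],175,0)[1],1).tolist())
E
python3 -c "
from h import *
print(tilt())"; python3 -m creep '[[1,0,0,1.5,0,0,0],[1,0,0,1.5,0,0,0],[1,0,0,1.5,0,0,0],[1,0,0,1,0,0,0],[1,0,0,0,0,0,0]]' 22;python3 -c "
from h import *
print(tilt());st()"; python3 -m creep '[[1,0,0,1.5,0,0,0],[1,0,0,1.5,0,0,0],[1,0,0,1.5,0,0,0],[1,0,0,1,0,0,0],[1,0,0,0,0,0,0]]' 22;python3 -c "
from h import *
print(tilt());st()"
```

```text
([299.0, 245.0, 171.0], 0.061, [297.2, 245.0])
time_s: 9.72
ee_pos: [492.2, -113.8, 159.4]
ee_rot: [180.0, -0.0, 77.6]
force: [-0.0, -0.7, -2.2]
gripper_width: 46.8
([299.2, 242.5, 189.0], 0.013, [297.1, 242.5])
9.78 [ 492.2 -113.8  159.5] [180.   -0.   77.6] F [-0.8   0.01 -2.23] w 46.6 q [-14.  15. 103.   0.  62.  -2.]
time_s: 10.4
ee_pos: [492.3, -113.9, 154.0]
ee_rot: [180.0, 0.0, 77.6]
force: [-0.6, -2.3, -0.3]
gripper_width: 46.8
([299.3, 239.4, 205.0], -0.043, [297.2, 239.4])
10.45 [ 492.3 -114.   154.1] [180.    0.   77.6] F [-0.35 -2.6   0.15] w 46.7 q [-14.  15. 104.  -0.  61.  -2.]
```

```bash
python3 -m creep '[[1,0,0,0,0,0,0],[1,0,0,0,0,0,0]]';  python3 - <<'E'
from h import *
st();S=grab('side');save(S,'s7.png',(250,90,370,270),4.4)
st()
im=cv2.resize(cv2.imread('pics/side0.png'),(560,420),interpolation=cv2.INTER_AREA)[:,:,::-1]
d=dict(S);d['frame']=im.copy();print(tilt(d),tilt(S))
E
```

```text
time_s: 10.7
ee_pos: [492.3, -113.8, 154.0]
ee_rot: [180.0, -0.0, 77.6]
force: [0.5, -1.8, -1.2]
gripper_width: 46.8
10.7 [ 492.3 -113.8  154. ] [180.   -0.   77.6] F [ 0.46 -1.8  -1.23] w 46.8 q [-14.  15. 104.   0.  61.  -2.]
10.75 [ 492.3 -113.8  154. ] [180.   -0.   77.6] F [-0.14 -2.11 -0.97] w 47.1 q [-14.  15. 104.   0.  61.  -2.]
([299.2, 245.8, 165.0], 0.078, [297.2, 245.8]) ([299.2, 239.4, 204.0], -0.043, [297.2, 239.4])
```

View pics/s7.png

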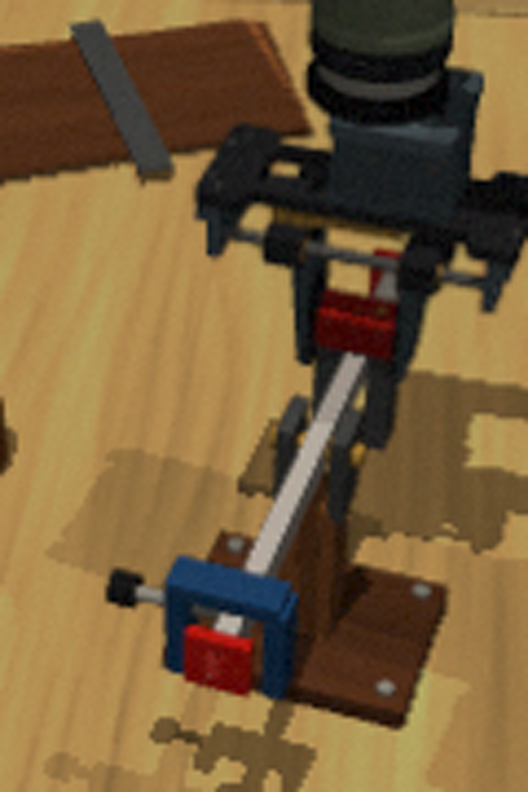

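Relative to the start (gauge 0.078, true about 0.12) the bar is now about level and carries roughly two thirds. Keep lowering.

```bash
python3 -m creep '[[1,0,0,1,0,0,0],[1,0,0,1,0,0,0],[1,0,0,1,0,0,0],[1,0,0,1,0,0,0],[1,0,0,0,0,0,0]]' 22;python3 -c "
from h import *
print(tilt());st()"; python3 -m creep '[[1,0,0,1,0,0,0],[1,0,0,1,0,0,0],[1,0,0,0.5,0,0,0],[1,0,0,0,0,0,0],[1,0,0,0,0,0,0]]' 22;python3 -c "
from h import *
print(tilt());st()"
```

```text
time_s: 11.38
ee_pos: [492.2, -113.9, 149.9]
ee_rot: [180.0, 0.0, 77.6]
force: [-0.6, -2.8, 0.6]
gripper_width: 47.2
([299.3, 236.6, 224.0], -0.092, [297.3, 236.5])
11.43 [ 492.3 -113.9  150. ] [180.    0.   77.6] F [-1.18 -2.54  0.83] w 46.9 q [-14.  15. 104.  -0.  61.  -2.]
time_s: 12.05
ee_pos: [492.3, -113.9, 147.5]
ee_rot: [180.0, 0.0, 77.6]
force: [-0.3, -3.8, 1.2]
gripper_width: 47.2
([299.4, 234.6, 231.0], -0.123, [297.4, 234.6])
12.1 [ 492.3 -113.8  147.5] [180.   -0.   77.6] F [-0.89 -4.29  2.82] w 46.8 q [-14.  15. 104.   0.  60.  -2.]
```

```bash
python3 -m creep '[[1,-0.6,0,-0.5,0,0,0],[1,-0.6,0,-0.5,0,0,0],[1,0,0,0,0,0,0],[1,0,0,0,0,0,0]]' 22;python3 -c "
from h import *
st();S=grab('side');print(tilt(S));st();save(S,'s8.png',(250,90,370,270),4.4)"
```

```text
time_s: 12.6
ee_pos: [492.1, -114.3, 148.4]
ee_rot: [180.0, -0.1, 77.6]
force: [0.8, 1.4, -0.3]
gripper_width: 46.9
12.6 [ 492.1 -114.3  148.4] [ 1.80e+02 -1.00e-01  7.76e+01] F [ 0.77  1.44 -0.25] w 46.9 q [-14.  15. 104.   0.  60.  -2.]
([299.3, 235.4, 228.0], -0.111, [297.3, 235.4])
12.65 [ 492.  -114.4  148.4] [-1.80e+02 -1.00e-01  7.76e+01] F [1.04 2.42 0.23] w 47.2 q [-14.  15. 104.   0.  60.  -2.]
```

View pics/s8.png

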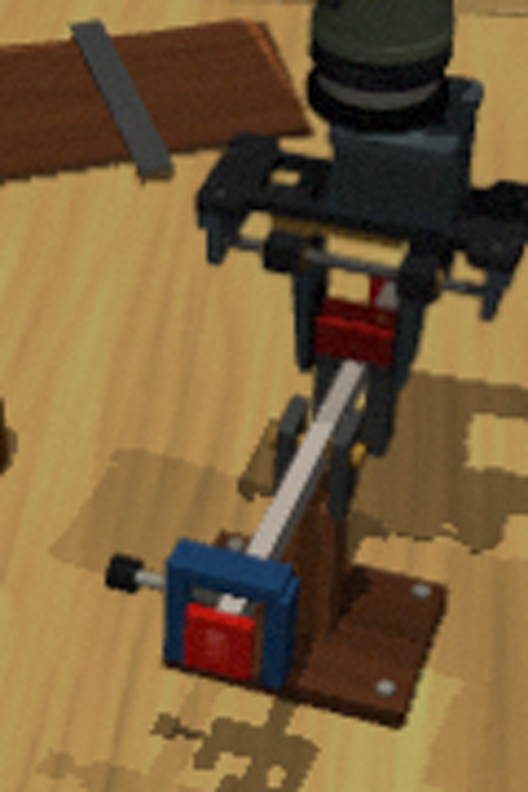

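Vertical force is about 0, so the bar carries the clamp. Relieve the side force slightly and open gently.

```bash
python3 -m creep '[[1,0.4,0,0,0,0,0],[1,0,0,0,0,0,0]]' 8; python3 -m creep '[[1,0,0,0,0,0,0],[0.4,0,0,0,0,0,0],[0.4,0,0,0,0,0,0],[0.4,0,0,0,0,0,0]]' 5;python3 -c "
from h import *
st();S=grab('side');print(tilt(S));"; python3 -m creep '[[0.3,0,0,0,0,0,0],[0.3,0,0,0,0,0,0],[0.3,0,0,0,0,0,0]]';python3 -c "
from h import *
st();S=grab('side');print(tilt(S));save(S,'s9.png',(250,90,370,270),4.4)"
```

```text
time_s: 12.9
ee_pos: [492.0, -114.5, 148.4]
ee_rot: [-180.0, -0.0, 77.6]
force: [0.2, 1.1, 1.0]
gripper_width: 46.9
time_s: 13.4
ee_pos: [491.9, -114.7, 148.4]
ee_rot: [-180.0, 0.0, 77.6]
force: [-1.4, 1.5, 0.7]
gripper_width: 54.9
13.4 [ 491.9 -114.7  148.4] [-180.     0.    77.6] F [-1.42  1.49  0.7 ] w 54.9 q [-14.  15. 104.  -0.  60.  -2.]
([299.5, 235.6, 231.0], -0.107, [297.3, 235.6])
time_s: 13.82
ee_pos: [492.0, -114.5, 148.4]
ee_rot: [180.0, -0.0, 77.6]
force: [0.3, -0.4, 0.4]
gripper_width: 63.5
13.82 [ 492.  -114.5  148.4] [180.   -0.   77.6] F [ 0.26 -0.36  0.39] w 63.5 q [-14.  15. 104.   0.  60.  -2.]
([299.4, 235.5, 219.0], -0.108, [297.3, 235.6])
```

View pics/s9.png

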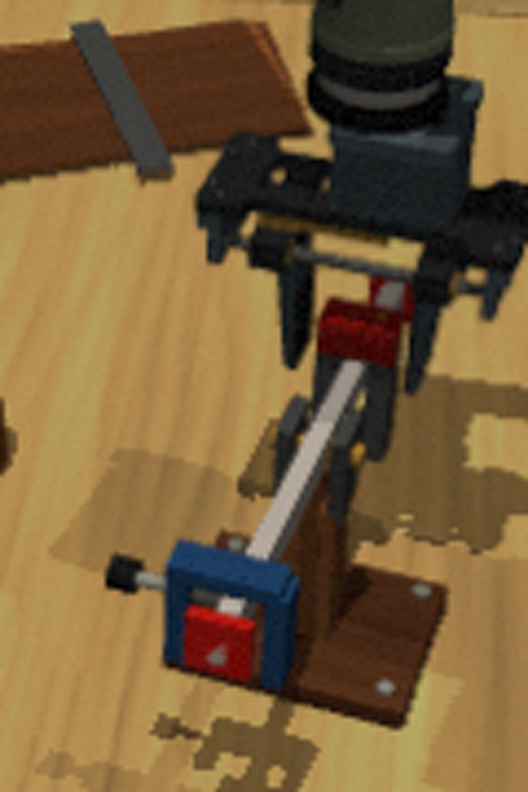

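Released without any swing. Rise and go to the green clamp.

```bash
python3 -m creep '[[0.3,0,0,-20,0,0,0],[0.3,0,0,-40,0,0,0],[0,0,0,-45,0,0,0]]'
python3 - <<'E'
from h import *
st();plan([549.3,316.3,200],94.5,v=57)
E
```

```text
time_s: 14.25
ee_pos: [491.6, -114.4, 254.1]
ee_rot: [-179.9, -0.0, 77.6]
force: [0.8, 0.2, -0.2]
gripper_width: 71.3
14.25 [ 491.6 -114.4  254.1] [-179.9   -0.    77.6] F [ 0.78  0.19 -0.16] w 71.3 q [-14.  11.  94.   0.  75.  -2.]
[54.0, -4.0, 7.0, -0.0, -0.0, -2.1]
[54.0, -3.0, 7.0, -0.0, -0.0, -2.1]
[54.0, -1.0, 7.0, -0.0, -0.0, -2.1]
[54.0, 2.0, 7.0, -0.0, -0.0, -2.1]
[54.0, 3.0, 7.0, -0.0, -0.0, -2.1]
[54.0, 6.0, 6.0, -0.0, -0.0, -2.1]
[54.0, 7.0, 7.0, -0.0, -0.0, -2.1]
[54.5, 10.0, 6.2, -0.1, -0.0, -2.2]
end [549.3 316.3 200. ] [180.   -0.   94.5]
```

```bash
python3 -m creep '[[0,54,-4,-5,0,0,-2.1],[0,54,-3,0,0,0,-2.1],[0,54,-1,0,0,0,-2.1],[0,54,2,0,0,0,-2.1],[0,54,3,0,0,0,-2.1]]' >/dev/null; python3 -m creep '[[0,54,6,10,0,0,-2.1],[0,54,7,20,0,0,-2.1],[0,54,10,30,0,0,-2.2],[0,0,0,0,0,0,0]]'
python3 - <<'E'
from h import *
st();
S=grab('side');print(tilt(S));save(S,'s10.png',(200,200,400,400),3)
plan([549.3,316.3,150],94.5,v=57)
P=state()['ee_pos'];tx=np.array([np.sin(np.radians(94.5)),-np.cos(np.radians(94.5)),0]);print(proj(S,[P+45*tx,P-45*tx,P]))
E
```

```text
time_s: 15.38
ee_pos: [548.3, 318.3, 194.7]
ee_rot: [-179.7, 0.1, 94.8]
force: [-0.3, -0.3, -0.1]
gripper_width: 91.0
15.38 [548.3 318.3 194.7] [-1.797e+02  1.000e-01  9.480e+01] F [-0.29 -0.31 -0.13] w 91.0 q [29. 24. 83.  0. 73. 24.]
None
[-0.2, 0.4, 46.5, -0.2, 0.1, 0.2]
end [549.3 316.3 150. ] [180.    0.   94.5]
[[260.07066468 299.07179063]
 [310.55866922 301.23955475]
 [285.22671779 300.18819577]]
```

View pics/s10.png

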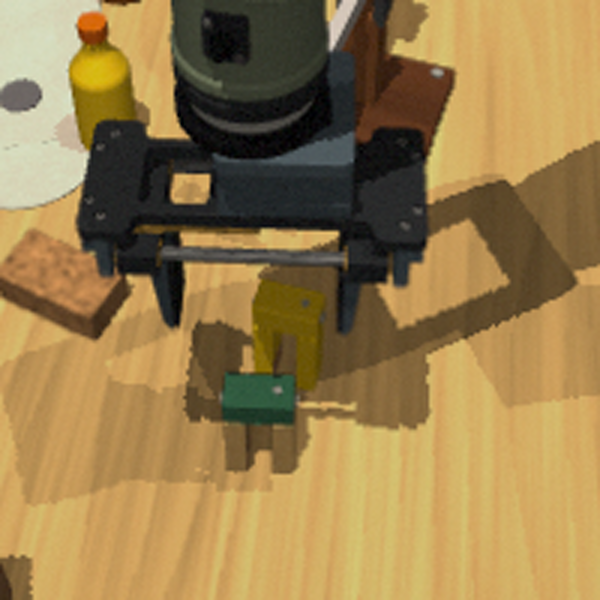

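Run:
```python
from h import *
S=grab('side')
f=lambda p,s,o:((p[0]+.5)/s-.5+o[0],(p[1]+.5)/s-.5+o[1])
for p in [(165,50),(290,75),(278,137),(148,108)]: print(onz(S,*f(p,6,(260,285)),95)[:2].round(0))
st()
```

```text
[559. 232.]
[514. 237.]
[516. 262.]
[561. 257.]
15.47 [549.6 315.6 197.9] [-1.799e+02  1.000e-01  9.460e+01] F [-0.45 -0.26 -0.21] w 91.1 q [29. 24. 83. -0. 73. 24.]
```

The yellow look-alike's nearest edge is at y≈262, so it is clear of the pads at y≥300. Descend on green.

```bash
python3 -m creep '[[0,0,0,50,0,0,0],[0,0,0,50,0,0,0],[0,0,0,30,0,0,0],[0,0,0,9,0,0,0],[0,0,0,0,0,0,0]]';  python3 - <<'E'
from h import *
st()
S=grab('side');save(S,'s11.png',(240,280,340,380),6)
E
```

```text
time_s: 16.1
ee_pos: [550.7, 315.0, 60.7]
ee_rot: [179.9, -0.0, 94.5]
force: [-0.7, -0.1, -0.6]
gripper_width: 91.2
16.1 [550.7 315.   60.7] [179.9  -0.   94.5] F [-0.72 -0.07 -0.64] w 91.2 q [29. 31. 93. -0. 56. 24.]
```

View pics/s11.png

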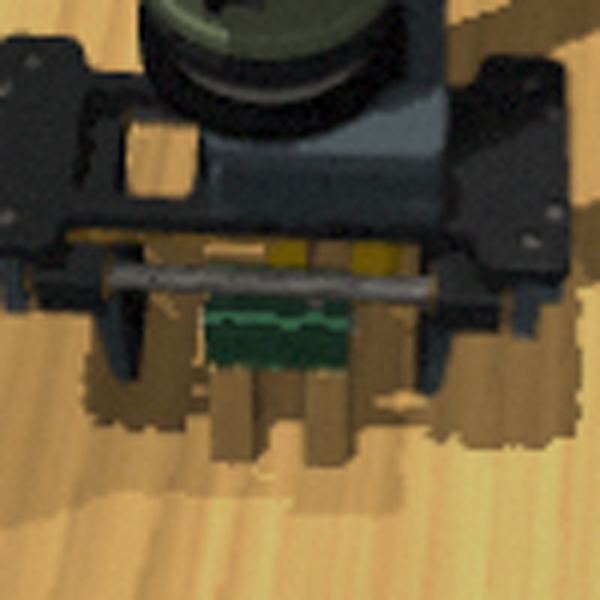

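Fingers at 125 and 432 straddle the clamp (centre 280). Close.

```bash
python3 -m creep '[[0.45,0,-1,0,0,0,0],[1,0,0,0,0,0,0],[1,0,0,0,0,0,0],[1,0,0,0,0,0,0],[1,0,0,0,0,0,0]]' 20; python3 -m creep '[[1,0,0,0,0,0,0]]' 20;python3 -m creep '[[1,0,0,-20,0,0,0],[1,0,0,-50,0,0,0],[1,0,0,-60,0,0,0],[1,0,0,-50,0,0,0],[1,0,0,-15,0,0,0]]' 20
python3 - <<'E'
from h import *
st()
C2=C-np.array([YB[1],-YB[0]])*0.6
p=C2+75*YB
print(p)
plan([*p,250],77.6,v=50)
E
```

```text
time_s: 16.77
ee_pos: [549.2, 315.6, 59.6]
ee_rot: [180.0, -0.0, 94.5]
force: [1.4, 0.0, 0.3]
gripper_width: 46.9
time_s: 16.9
ee_pos: [549.2, 315.6, 59.6]
ee_rot: [180.0, -0.0, 94.5]
force: [0.9, 0.6, 0.9]
gripper_width: 47.2
time_s: 17.52
ee_pos: [549.7, 316.0, 257.8]
ee_rot: [179.7, -0.1, 94.5]
force: [1.0, -0.1, -2.6]
gripper_width: 47.2
17.52 [549.7 316.  257.8] [ 1.797e+02 -1.000e-01  9.450e+01] F [ 0.97 -0.15 -2.64] w 47.2 q [29. 22. 77.  0. 80. 24.]
[526.49392  42.38864]
[-45.0, -7.0, 1.0, 0.0, -0.0, 2.8]
[-46.0, -5.0, 1.0, 0.1, -0.0, 2.8]
[-46.0, -3.0, 1.0, 0.0, -0.0, 2.8]
[-46.0, -1.0, 1.0, 0.0, -0.1, 2.8]
[-45.0, 1.0, 2.0, 0.1, -0.0, 2.9]
[-45.6, 3.6, 1.1, 0.0, -0.1, 2.8]
end [526.5  42.4 250. ] [180.    0.   77.6]
```

```bash
python3 -m creep '[[1,-45,-7,-10,0,0,2.8],[1,-46,-5,-5,0,0,2.8],[1,-46,-3,0,0,0,2.8],[1,-46,-1,0,0,0,2.8],[1,-45,1,0,0,0,2.9]]' >/dev/null; python3 -m creep '[[1,-45.6,3.6,0,0,0,2.8],[1,0,0,0,0,0,0],[1,0,0,0,0,0,0]]'
python3 - <<'E'
from h import *
st()
C2=C-np.array([YB[1],-YB[0]])*0.6
p=C2+75*YB
plan([*p,250],77.6,v=50)
S=grab('side');print(tilt(S));save(S,'s12.png',(250,110,370,270),4)
E
```

```text
time_s: 18.52
ee_pos: [525.0, 42.1, 268.1]
ee_rot: [-179.8, -0.0, 77.6]
force: [0.1, 0.3, -2.2]
gripper_width: 46.6
18.52 [525.   42.1 268.1] [-179.8   -0.    77.6] F [ 0.08  0.28 -2.25] w 46.6 q [ 3. 12. 90.  0. 78. 16.]
[0.6, 1.4, 18.1, -0.2, -0.0, 0.0]
end [526.5  42.4 250. ] [180.   -0.   77.6]
([299.5, 235.5, 218.0], -0.109, [297.3, 235.5])
```

View pics/s12.png

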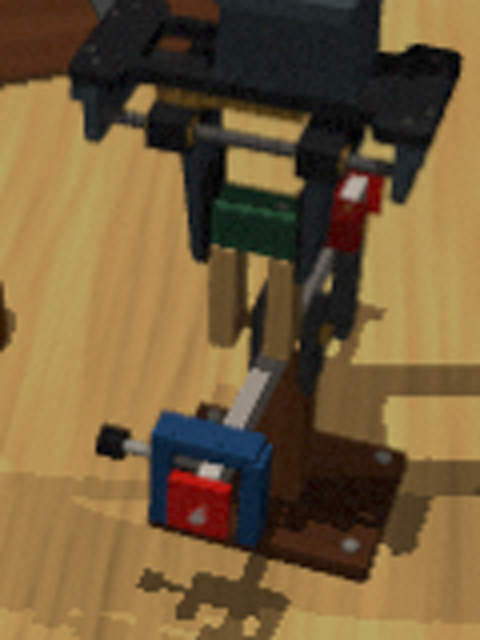

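```bash
python3 -m creep '[[1,0.5,0.7,15,0,0,0],[1,0,0,15,0,0,0],[1,0,0,0,0,0,0],[1,0,0,0,0,0,0]]'
python3 - <<'E'
from h import *
st()
p=state()['ee_pos'][:2]-C;print('perp',p@np.array([YB[1],-YB[0]]),'along',p@YB)
S=grab('side');save(S,'s13.png',(270,140,350,240),7)
E
```

```text
time_s: 19.08
ee_pos: [526.5, 42.3, 239.4]
ee_rot: [-180.0, -0.0, 77.6]
force: [-0.3, -0.2, -1.7]
gripper_width: 47.0
19.07 [526.5  42.3 239.4] [-180.    -0.    77.6] F [-0.34 -0.2  -1.71] w 47.0 q [ 3. 13. 93.  0. 74. 16.]
perp -0.5994979752103058 along 74.96463819149662
```

View pics/s13.png

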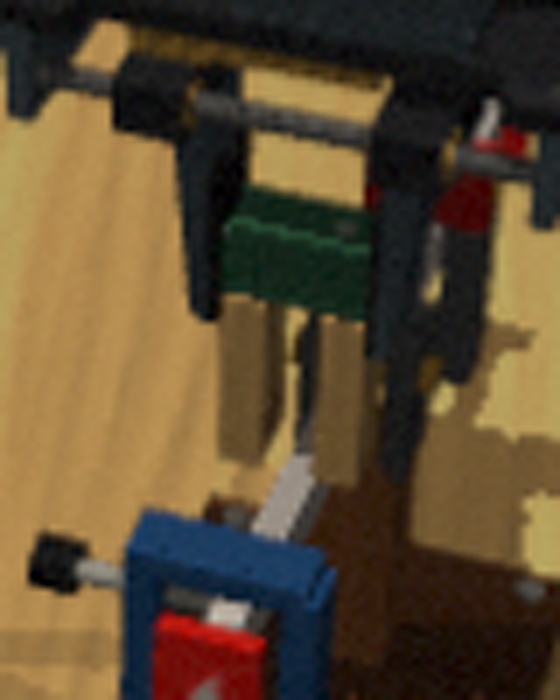

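```bash
python3 -m creep '[[1,0,0,8,0,0,0],[1,0,0,7,0,0,0],[1,0,0,7,0,0,0],[1,0,0,6,0,0,0],[1,0,0,0,0,0,0]]'
python3 - <<'E'
from h import *
st()
S=grab('side');print(tilt(S));save(S,'s14.png',(270,140,350,240),7)
E
```

```text
time_s: 19.75
ee_pos: [526.0, 42.1, 210.8]
ee_rot: [-179.9, 0.0, 77.6]
force: [-0.3, 0.1, -1.6]
gripper_width: 47.0
19.75 [526.   42.1 210.8] [-179.9    0.    77.6] F [-0.31  0.12 -1.57] w 47.0 q [ 3. 14. 96.  0. 70. 16.]
([299.2, 235.4, 210.0], -0.11, [297.3, 235.4])
```

View pics/s14.png

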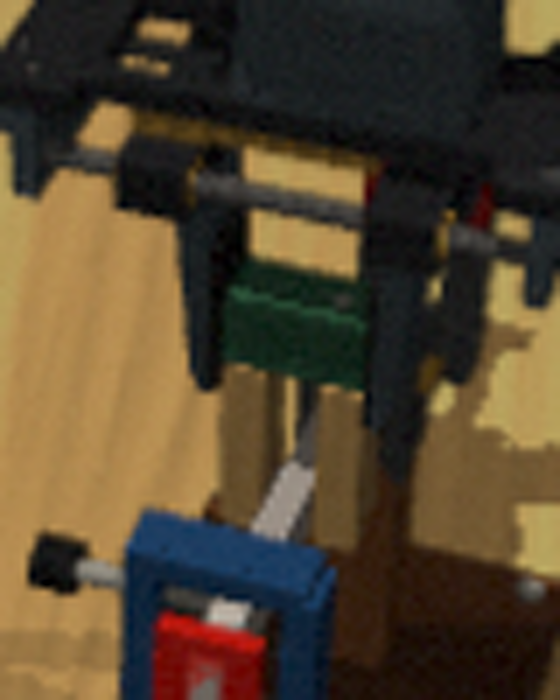

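Bar in the slot, no side force, gauge unchanged. Lower to contact.

```bash
python3 -m creep '[[1,0,0,13,0,0,0],[1,0,0,13,0,0,0],[1,0,0,12,0,0,0],[1,0,0,5,0,0,0],[1,0,0,0,0,0,0]]' ; python3 -c "
from h import *
st();print(tilt())"
python3 -m creep '[[1,0,0,1,0,0,0],[1,0,0,1,0,0,0],[1,0,0,1,0,0,0],[1,0,0,1,0,0,0],[1,0,0,1,0,0,0]]' ; python3 -c "
from h import *
st();print(tilt())"
python3 -m creep '[[1,0,0,1,0,0,0],[1,0,0,1,0,0,0],[1,0,0,1,0,0,0],[1,0,0,0.5,0,0,0],[1,0,0,0,0,0,0]]' ; python3 -c "
from h import *
st();print(tilt())"
```

```text
time_s: 20.42
ee_pos: [526.2, 42.1, 168.0]
ee_rot: [-180.0, 0.0, 77.6]
force: [0.2, -0.3, -1.9]
gripper_width: 46.8
20.43 [526.2  42.1 168. ] [-180.     0.    77.6] F [ 0.16 -0.26 -1.92] w 46.8 q [  3.  16. 100.   0.  64.  16.]
([299.2, 236.2, 219.0], -0.098, [297.3, 236.2])
time_s: 21.1
ee_pos: [526.4, 42.1, 163.4]
ee_rot: [180.0, -0.0, 77.6]
force: [0.5, -0.0, -2.2]
gripper_width: 46.7
21.1 [526.4  42.1 163.4] [180.   -0.   77.6] F [ 0.45 -0.   -2.16] w 46.7 q [  3.  16. 100.   0.  63.  16.]
([299.2, 235.8, 224.0], -0.104, [297.3, 235.8])
time_s: 21.78
ee_pos: [526.4, 42.2, 160.0]
ee_rot: [180.0, -0.0, 77.6]
force: [-0.2, 1.0, -1.6]
gripper_width: 46.7
21.77 [526.4  42.2 160. ] [180.   -0.   77.6] F [-0.17  1.01 -1.63] w 46.7 q [  3.  16. 101.   0.  63.  16.]
([299.2, 237.2, 211.0], -0.08, [297.2, 237.3])
```

```bash
python3 -m creep '[[1,0.1,0,1,0,0,0],[1,0.1,0,1,0,0,0],[1,0.1,0,1,0,0,0],[1,0.1,0,0.5,0,0,0],[1,0,0,0,0,0,0]]' ; python3 -c "
from h import *
st();print(tilt())"
python3 -m creep '[[1,0.1,0,1,0,0,0],[1,0.1,0,1,0,0,0],[1,0,0,0.5,0,0,0],[1,0,0,0,0,0,0]]' ; python3 -c "
from h import *
st();print(tilt());st()"
```

```text
time_s: 22.45
ee_pos: [526.5, 42.6, 156.5]
ee_rot: [180.0, -0.0, 77.6]
force: [0.3, -0.3, -0.7]
gripper_width: 46.9
22.45 [526.5  42.6 156.5] [180.   -0.   77.6] F [ 0.27 -0.32 -0.71] w 46.9 q [  3.  17. 101.   0.  62.  16.]
([299.1, 239.4, 194.0], -0.043, [297.2, 239.4])
time_s: 23.0
ee_pos: [526.6, 42.9, 154.1]
ee_rot: [180.0, -0.0, 77.6]
force: [-1.1, 2.3, -0.8]
gripper_width: 46.9
23.0 [526.6  42.9 154.1] [180.   -0.   77.6] F [-1.07  2.26 -0.84] w 46.9 q [  3.  17. 101.   0.  62.  16.]
([299.0, 241.0, 194.0], -0.014, [297.1, 241.0])
23.05 [526.6  42.9 154.1] [180.   -0.   77.6] F [0.3  1.07 0.02] w 47.3 q [  3.  17. 101.   0.  62.  16.]
```

```bash
python3 -m creep '[[1,0.2,0,0.5,0,0,0],[1,0.2,0,0.3,0,0,0],[1,0,0,0,0,0,0],[1,0,0,0,0,0,0]]' 10 ; python3 -c "
from h import *
st();print(tilt());st()"
python3 -m creep '[[1,0,0,0,0,0,0],[0.42,0,0,0,0,0,0],[0.42,0,0,0,0,0,0],[0.42,0,0,0,0,0,0]]' 5; python3 -c "
from h import *
st();print(tilt());"
python3 -m creep '[[0.3,0,0,0,0,0,0],[0.3,0,0,0,0,0,0],[0.3,0,0,0,0,0,0]]' 5; python3 -c "
from h import *
st();d=grab('side');print(tilt(d));save(d,'s15.png',(250,110,370,270),4)"
```

```text
time_s: 23.55
ee_pos: [526.6, 43.0, 153.2]
ee_rot: [180.0, 0.0, 77.6]
force: [-0.3, -0.0, 0.8]
gripper_width: 47.1
23.55 [526.6  43.  153.2] [180.    0.   77.6] F [-0.33 -0.03  0.8 ] w 47.1 q [  3.  17. 101.  -0.  62.  16.]
([299.1, 241.7, 190.0], -0.002, [297.1, 241.7])
23.6 [526.6  43.  153.2] [180.    0.   77.6] F [-0.25 -0.35  0.1 ] w 46.9 q [  3.  17. 101.  -0.  62.  16.]
time_s: 24.1
ee_pos: [526.5, 43.0, 153.2]
ee_rot: [-180.0, 0.0, 77.6]
force: [0.2, 0.5, -0.2]
gripper_width: 52.8
24.1 [526.5  43.  153.2] [-180.     0.    77.6] F [ 0.21  0.54 -0.16] w 52.8 q [  3.  17. 101.  -0.  62.  16.]
([299.1, 241.6, 191.0], -0.003, [297.1, 241.6])
time_s: 24.52
ee_pos: [526.6, 43.1, 153.2]
ee_rot: [180.0, -0.0, 77.6]
force: [-0.1, 0.1, 0.2]
gripper_width: 64.0
24.52 [526.6  43.1 153.2] [180.   -0.   77.6] F [-0.06  0.07  0.19] w 64.0 q [  3.  17. 101.   0.  62.  16.]
([299.1, 241.6, 191.0], -0.003, [297.1, 241.6])
```

View pics/s15.png

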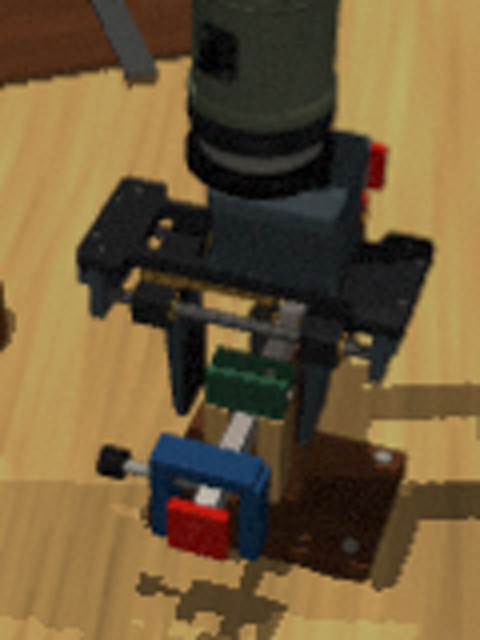

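Released without swing. The gauge and the finger height both say the left arm is low by about 0.03. Retreat clear of the bar for a precise look.

```bash
python3 -m creep '[[0.3,0,0,-20,0,0,0],[0.3,0,0,-45,0,0,0],[0,0,0,-50,0,0,0],[0,-56,0,0,0,0,0],[0,-60,0,0,0,0,0]]'>/dev/null;python3 -m creep '[[0,-60,0,0,0,0,0],[0,-60,0,0,0,0,0],[0,-60,0,0,0,0,0],[0,-60,0,0,0,0,0],[0,0,0,0,0,0,0]]'
python3 - <<'E'
from h import *
d=grab('side');t=grab('top');print(tilt(d));save(d,'s16.png',(270,110,370,270),5);save(t,'t16.png',(190,190,390,300),4)
E
```

```text
time_s: 25.82
ee_pos: [449.1, -308.1, 267.7]
ee_rot: [-180.0, 0.0, 77.3]
force: [0.7, 0.6, 0.6]
gripper_width: 91.5
([299.1, 241.6, 190.0], -0.004, [297.1, 241.6])
```

View pics/s16.png

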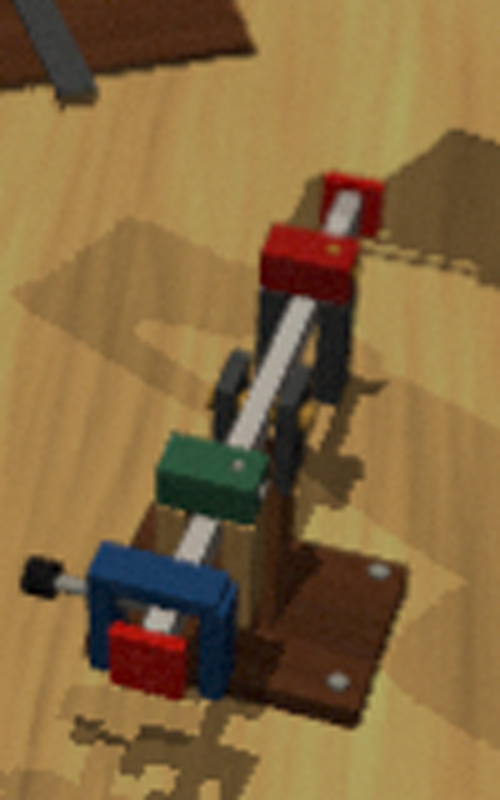

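View pics/t16.png

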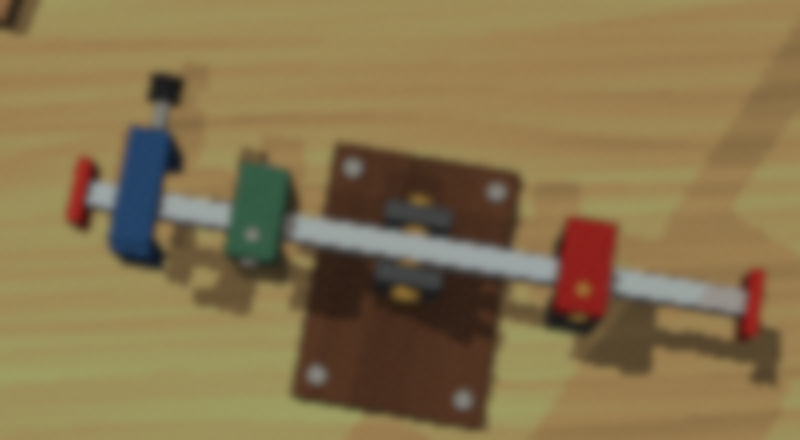

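Both clamps hang fully down and straddle the bar; green at about crop (212,475), red at (308,262), left plate (148,660), right plate (352,205). For a precise tilt I'll enlarge the end plates and take z from both plates, so a common camera bias cancels.

Run:
```python
from h import *
d=grab('side');np.save('last.npy',d['frame'])
F=d['frame'][:,:,::-1]
a=cv2.resize(F[226:256,283:317],None,fx=12,fy=12,interpolation=cv2.INTER_CUBIC)
b=cv2.resize(F[138:168,328:362],None,fx=12,fy=12,interpolation=cv2.INTER_CUBIC)
for im in(a,b):
    for k in range(0,im.shape[0],60): cv2.line(im,(0,k),(6,k),(255,255,255),1)
cv2.imwrite('pics/pl.png',np.hstack([a,b]))
XB=np.array([YB[1],-YB[0]]);C2=C-XB*1.5
for t in(0,.035):
  for l,pts in(('L outer',[(175,-17,18),(175,17,18),(175,17,-18),(175,-17,-18)]),('L top back',[(167,-17,18),(167,17,18)]),('R inner',[(-167,-17,18),(-167,17,18),(-167,17,-18),(-167,-17,-18)]),('Rtop back',[(-175,-17,18),(-175,17,18)])):
    P=[[*(C2+XB*x+YB*(r*np.cos(t)+h*np.sin(t))),155-r*np.sin(t)+h*np.cos(t)] for r,x,h in pts]
    print(t,l,proj(d,P).round(1).tolist())
# base
for r,x in((75,55),(75,-55),(-75,55),(-75,-55)): pass
```

```text
0 L outer [[305.5, 238.3], [290.3, 234.4], [290.4, 245.5], [305.1, 249.4]]
0 L top back [[306.7, 235.7], [291.6, 231.8]]
0 R inner [[345.4, 148.6], [333.2, 146.2], [332.4, 156.9], [344.3, 159.4]]
0 Rtop back [[346.1, 147.0], [334.0, 144.6]]
0.035 L outer [[305.3, 240.4], [290.2, 236.5], [290.5, 247.1], [305.2, 251.0]]
0.035 L top back [[306.5, 237.7], [291.5, 233.8]]
0.035 R inner [[345.5, 147.0], [333.2, 144.6], [332.5, 155.1], [344.6, 157.6]]
0.035 Rtop back [[346.3, 145.3], [334.0, 142.9]]
```

View pics/pl.png

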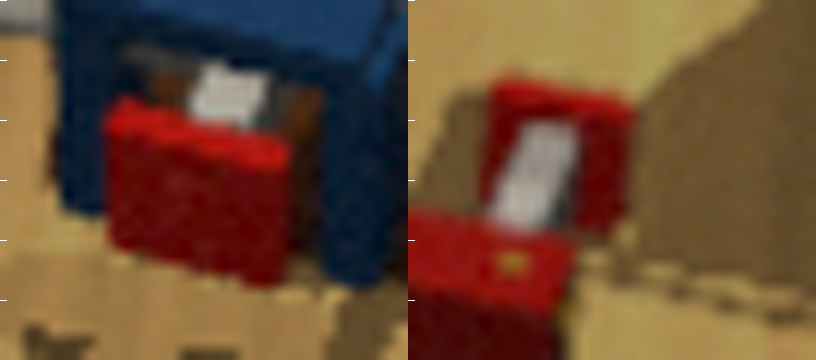

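Plate measurement gives tilt ≈ +0.025 and the contact heights gave ≈ +0.03, so the steel clamp must go about 11 mm further out. I'll push its spine outward with closed fingertips just above the bar.

Run:
```python
from h import *
XB=np.array([YB[1],-YB[0]]);p=C-XB*1.0-48*YB
print(p);plan([*p,255],77.6,v=57)
```

```text
[499.732 -77.672]
[46.0, -0.0, 3.0, -0.0, -0.0, 0.0]
[46.0, -0.0, 3.0, -0.0, -0.0, 0.0]
[47.0, -0.0, 2.0, -0.0, -0.0, 0.0]
[46.0, -0.0, 3.0, -0.0, -0.0, 0.0]
[46.6, -0.2, 2.2, -0.0, -0.1, 0.0]
end [499.7 -77.6 255. ] [-180.     0.    77.6]
```

```bash
python3 -m creep '[[1,46,0,0,0,0,0],[1,46,0,0,0,0,0],[1,47,0,0,0,0,0],[1,46,0,0,0,0,0],[1,46.6,0,0,0,0,0]]' 10 >/dev/null; python3 -m creep '[[1,0,0,35,0,0,0],[1,0,0,20,0,0,0],[1,0,0,0,0,0,0],[1,0,0,0,0,0,0],[1,0,0,0,0,0,0]]';python3 - <<'E'
from h import *
st();d=grab('side');print(tilt(d));save(d,'s17.png',(270,110,370,270),5)
p=state()['ee_pos'][:2]-C;print('perp',p@np.array([YB[1],-YB[0]]),'along',p@YB)
E
```

```text
time_s: 27.22
ee_pos: [500.6, -78.3, 214.4]
ee_rot: [179.9, -0.0, 77.6]
force: [0.1, 1.4, -0.2]
gripper_width: 0.7
27.23 [500.6 -78.3 214.4] [179.9  -0.   77.6] F [ 0.1   1.37 -0.16] w 0.7 q [-10.  12.  98.   0.  69.   2.]
([299.1, 241.6, 190.0], -0.004, [297.1, 241.6])
perp -0.16120302854013707 along -48.57535541193279
```

View pics/s17.png

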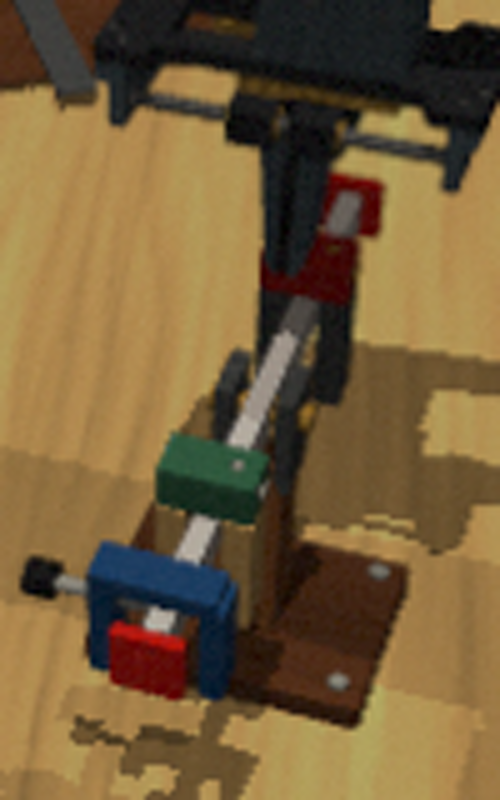

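```bash
python3 -m creep '[[1,0,-0.8,20,0,0,0],[1,0,0,16,0,0,0],[1,0,0,0,0,0,0],[1,0,0,0,0,0,0]]' 10; python3 -m creep '[[1,-2,0,0,0,0,0],[1,-2,0,0,0,0,0],[1,-1.5,0,0,0,0,0],[1,-1.5,0,0,0,0,0],[1,-1.5,0,0,0,0,0]]'; python3 -m creep '[[1,-1.5,0,0,0,0,0],[1,-1.5,0,0,0,0,0],[1,-1.5,0,0,0,0,0],[1,-1.5,0,0,0,0,0],[1,0,0,0,0,0,0]]';python3 - <<'E'
from h import *
st();d=grab('side');print(tilt(d));save(d,'s18.png',(270,110,370,270),5)
p=state()['ee_pos'][:2]-C;print('perp',p@np.array([YB[1],-YB[0]]),'along',p@YB)
E
```

```text
time_s: 27.78
ee_pos: [499.7, -78.5, 178.1]
ee_rot: [179.9, -0.0, 77.6]
force: [-0.8, 0.0, 0.0]
gripper_width: 0.5
time_s: 28.4
ee_pos: [497.4, -86.2, 177.1]
ee_rot: [180.0, -0.1, 77.6]
force: [1.2, 2.3, -0.7]
gripper_width: 0.4
time_s: 29.02
ee_pos: [495.9, -92.6, 177.1]
ee_rot: [-180.0, 0.0, 77.6]
force: [0.3, 1.8, -0.2]
gripper_width: 0.4
29.02 [495.9 -92.6 177.1] [-180.     0.    77.6] F [ 0.31  1.77 -0.17] w 0.4 q [-12.  14. 102.  -0.  64.   1.]
([299.1, 241.1, 193.0], -0.013, [297.1, 241.1])
perp -1.518846172618691 along -63.35802083353236
```

View pics/s18.png

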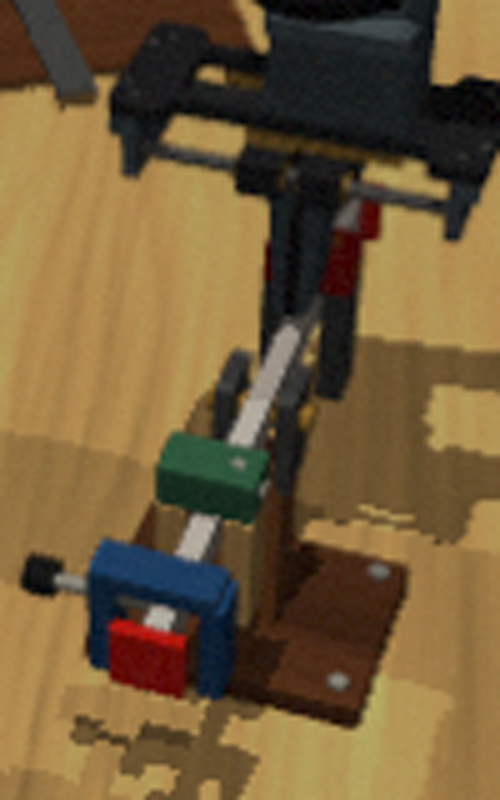

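```bash
python3 -m creep '[[1,-1.5,0,0,0,0,0],[1,-1.5,0,0,0,0,0],[1,-1.2,0,0,0,0,0],[1,0,0,0,0,0,0],[1,4,0,0,0,0,0]]'; python3 -m creep '[[1,4,0,0,0,0,0],[1,0,0,-25,0,0,0],[1,0,0,-55,0,0,0],[1,-56,0,0,0,0,0],[1,-60,0,0,0,0,0]]' >/dev/null;python3 -m creep '[[1,-60,0,0,0,0,0],[1,-60,0,0,0,0,0],[1,0,0,0,0,0,0]]'
python3 - <<'E'
from h import *
st();d=grab('side');print(tilt(d));
F=d['frame'][:,:,::-1]
a=cv2.resize(F[226:256,283:317],None,fx=12,fy=12,interpolation=cv2.INTER_CUBIC)
b=cv2.resize(F[138:168,328:362],None,fx=12,fy=12,interpolation=cv2.INTER_CUBIC)
cv2.imwrite('pics/pl2.png',np.hstack([a,b]));save(d,'s19.png',(270,110,370,270),5)
t=grab('top');save(t,'t19.png',(190,190,390,300),4)
E
```

```text
time_s: 29.7
ee_pos: [496.0, -93.1, 177.3]
ee_rot: [180.0, 0.1, 77.6]
force: [-0.1, -0.2, -1.2]
gripper_width: 0.1
time_s: 30.7
ee_pos: [445.2, -322.7, 256.8]
ee_rot: [-180.0, 0.1, 77.3]
force: [-0.6, 0.6, -0.9]
gripper_width: 0.5
30.7 [ 445.2 -322.7  256.8] [-1.80e+02  1.00e-01  7.73e+01] F [-0.6   0.64 -0.85] w 0.5 q [-37.  15.  89.  -0.  77. -24.]
([299.1, 240.3, 196.0], -0.027, [297.2, 240.3])
```

View pics/pl2.png

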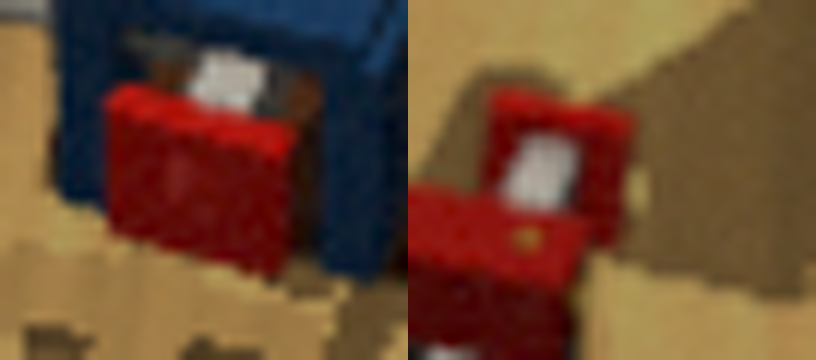

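View pics/s19.png

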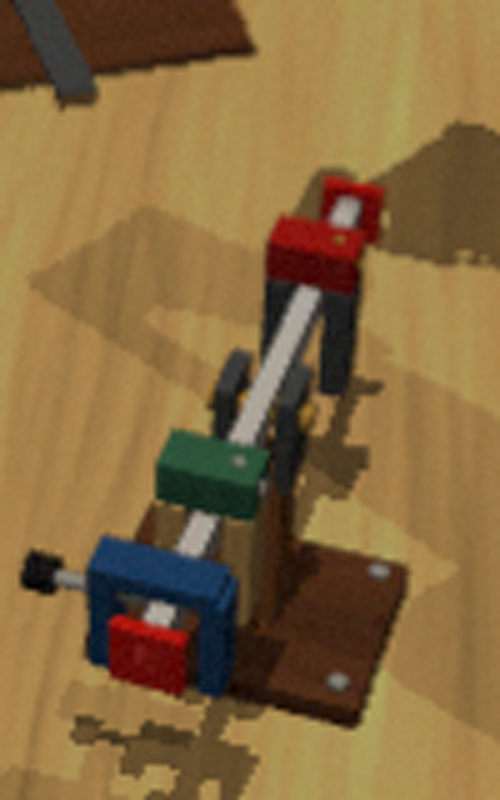

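View pics/t19.png

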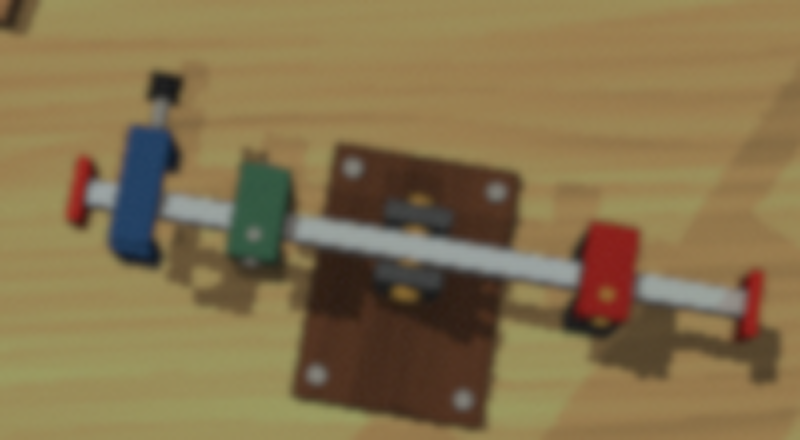

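Gauge moved by −0.023. The plates now give about +0.006 and the gauge (bias-corrected) +0.006 to +0.013. Both put the left very slightly low, so one more 3 mm nudge outward is worthwhile.

```bash
python3 -m creep '[[1,56,0,0,0,0,0],[1,60,0,0,0,0,0],[1,60,0,0,0,0,0],[1,60,0,0,0,0,0],[1,0,0,0,0,0,0]]' >/dev/null; python3 -m creep '[[1,0,0,0,0,0,0]]'
python3 - <<'E'
from h import *
XB=np.array([YB[1],-YB[0]])
p=state()['ee_pos'][:2]-C;print('perp',p@XB,'along',p@YB)
plan([*(C-XB*1.2-57*YB),177.5],77.6)
E
```

```text
time_s: 31.55
ee_pos: [496.6, -87.7, 257.3]
ee_rot: [180.0, 0.0, 77.8]
force: [-0.7, -0.0, 0.3]
gripper_width: 0.8
perp -1.8856051093838069 along -58.419611880184185
[1.0, 0.0, 40.0, 0.0, 0.0, 0.1]
[0.5, 0.7, 39.8, 0.0, 0.0, 0.1]
end [497.6 -86.4 177.5] [180.    0.   77.6]
```

```bash
python3 -m creep '[[1,1,0.3,40,0,0,0.1],[1,0.5,0.4,25,0,0,0.1],[1,0,0,14,0,0,0],[1,0,0,0,0,0,0],[1,0,0,0,0,0,0]]'
python3 - <<'E'
from h import *
XB=np.array([YB[1],-YB[0]])
p=state()['ee_pos'][:2]-C;print('perp',p@XB,'along',p@YB);print(tilt())
E
```

```text
time_s: 32.17
ee_pos: [498.6, -87.9, 179.2]
ee_rot: [179.9, -0.0, 77.4]
force: [-0.1, 0.4, 0.1]
gripper_width: 0.5
perp 0.06465465271300275 along -58.24609049222125
([299.2, 240.2, 192.0], -0.029, [297.2, 240.2])
```

```bash
python3 -m creep '[[1,-3,-0.8,0,0,0,0],[1,-3,0,0,0,0,0],[1,-2,0,0,0,0,0],[1,-1.5,0,0,0,0,0],[1,-1.5,0,0,0,0,0]]' >/dev/null; python3 -m creep '[[1,-1,0,0,0,0,0],[1,-0.7,0,0,0,0,0],[1,0,0,0,0,0,0],[1,0,0,0,0,0,0]]'
python3 - <<'E'
from h import *
XB=np.array([YB[1],-YB[0]])
p=state()['ee_pos'][:2]-C;print('perp',p@XB,'along',p@YB);print(tilt())
E
python3 -m creep '[[1,4,0,0,0,0,0],[1,4,0,0,0,0,0],[1,0,0,-25,0,0,0],[1,0,0,-55,0,0,0],[1,-56,0,0,0,0,0]]' >/dev/null;python3 -m creep '[[1,-60,0,0,0,0,0],[1,-60,0,0,0,0,0],[1,-60,0,0,0,0,0],[1,0,0,0,0,0,0]]'
python3 - <<'E'
from h import *
st();d=grab('side');print(tilt(d));
F=d['frame'][:,:,::-1]
a=cv2.resize(F[226:256,283:317],None,fx=12,fy=12,interpolation=cv2.INTER_CUBIC)
b=cv2.resize(F[138:168,328:362],None,fx=12,fy=12,interpolation=cv2.INTER_CUBIC)
cv2.imwrite('pics/pl3.png',np.hstack([a,b]));save(d,'s20.png',(200,100,400,370),2.9)
t=grab('top');save(t,'t20.png',None,1.4)
E
```

```text
time_s: 33.35
ee_pos: [494.3, -99.5, 178.1]
ee_rot: [-180.0, -0.0, 77.4]
force: [0.7, 1.5, -0.6]
gripper_width: 0.3
perp -1.6558953825257001 along -70.51724102544308
([299.1, 240.1, 198.0], -0.032, [297.2, 240.0])
time_s: 34.52
ee_pos: [443.5, -325.6, 257.7]
ee_rot: [-180.0, 0.1, 77.1]
force: [1.3, 1.4, -0.4]
gripper_width: 0.5
34.52 [ 443.5 -325.6  257.7] [-1.80e+02  1.00e-01  7.71e+01] F [ 1.29  1.4  -0.39] w 0.5 q [-37.  15.  88.  -0.  77. -25.]
([299.1, 239.9, 198.0], -0.034, [297.2, 239.9])
```

View pics/pl3.png

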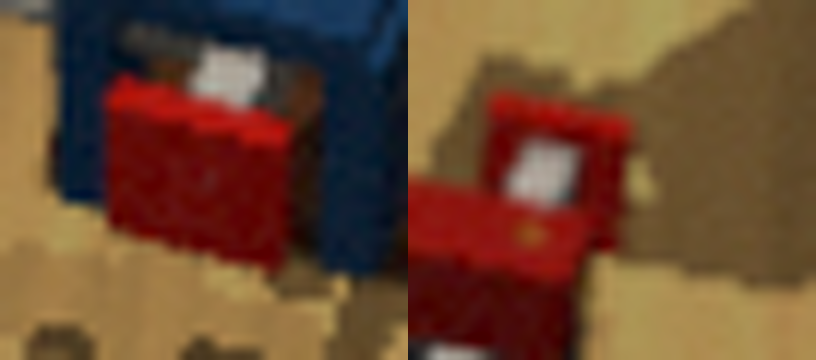

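View pics/s20.png

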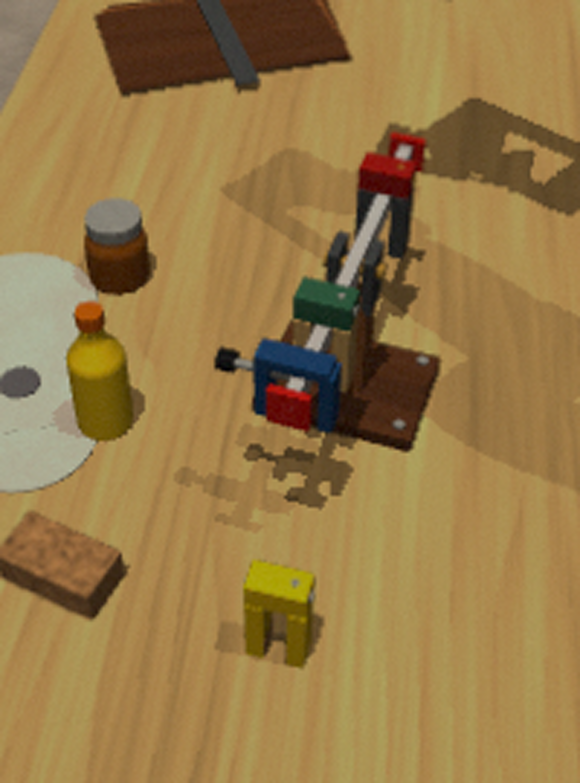

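View pics/t20.png

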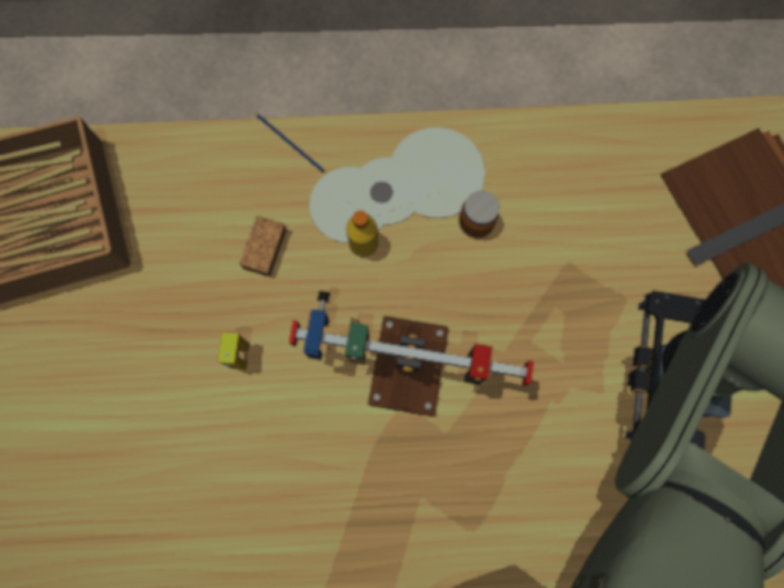

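Level now: plates average L ≈ −0.3 px and R ≈ −0.4 px, so tilt ≈ 0.00. The bar is at rest, the robot is clear and the bystanders are where they were. Hand in after a short stillness check.

```bash
python3 -m creep '[[1,0,0,0,0,0,0],[1,0,0,0,0,0,0],[1,0,0,0,0,0,0],[1,0,0,0,0,0,0]]'
python3 - <<'E'
from h import *
print(tilt());print(job_done())
E
```

```text
time_s: 35.12
ee_pos: [444.9, -321.7, 258.3]
ee_rot: [180.0, 0.0, 77.5]
force: [-0.8, 0.7, -0.1]
gripper_width: 0.2
([299.1, 239.9, 198.0], -0.034, [297.2, 239.9])
the job is handed in; nothing more can be done
None
```

I hung the steel (red) clamp on the right arm first, about 85 mm out. The wooden (green) clamp then went on the left arm, about 75 mm out. I lowered each slowly until the wrist force read about zero, and the pictures at release showed no swing. I then pushed the steel clamp out to about 100 mm in two gentle nudges with closed fingertips, and handed the job in at 35 s of the 72 s allowed.

**Last checks:**
- **Level:** the two end plates together put the tilt at about 0.00 rad, give or take roughly 0.007.
- **At rest:** the tilt gauge read the same over the last half second before hand-in.
- **Clamps:** both straddle the bar with their spines down on it.
- **Other things:** the glue bottle, jar, sanding block and yellow look-alike look unmoved, and the robot was well clear of the rack.

**Disagreement:** my one-plate tilt gauge read −0.034 at the end, but it has a constant bias. At the start it read 0.078, where the true tilt is 0.11–0.135. Correcting for that gives about 0.00 to +0.02, so the left arm could still be slightly low. The robot's contact heights at release put the gauge's bias at about −0.02 to −0.04.

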